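# Square a drawer panel into the corner of a glue-up jig

## Robot

A 6-joint arm with a two-finger parallel gripper is mounted at the origin on the work surface. World frame = base frame: x ahead of the robot, y to its left, z up, the work surface at z = 0. Lengths are in m, angles in rad, forces in N, time in s.
With the tool pointing down it reaches from about 0.35 to 0.775 m from the base axis. Payload 5.5 kg.
Tool frame: the origin (TCP) lies between the finger pads; the fingertips stand 19 mm ahead of it and the grasp point (between the pads) is the TCP (env.tcp_to_tips is the distance from the TCP to the fingertips, in m); z points along the fingers, y is the direction in which the jaws open and shut (so a half turn about z gives the same grasp; the last joint's range is limited). The gripper opens to 85 mm and grips with 20 to 120 N. Pads are 22 mm wide; open, the fingers measure 114 mm over their backs; the gripper's body (76 mm by 85 mm) begins 54 mm behind the grasp point. The pads swing forward as they close: fully open they stand 13 mm farther back than shut.
Start: joints at [-1.328, 0.313, 0.046, 1.304, 0, 1.431], TCP at [0.215, -0.533, 0.25] pointing down, gripper open.
Joint ranges: [-2.76, 2.76], [-0.86, 1.69], [-1.03, 1.26], [-2.2, 2.34], [-1.47, 1.5], [-3.14, 3.14]. Speed limits (rad/s): [2.57, 2.57, 3.14, 3.14, 3.14, 3.14].

## Interface

Orientations are given as a unit quaternion [w, x, y, z].
In Python, from workcell import env, eyes, job gives the robot as it stands. The module is installed in compiled form; this text tells all that it offers.
- The arm moves only by the tool move_arm, never from a script. Its argument "commands" is a list of rows, each a list of 3 entries, a list of its own where there are three numbers: the shift along the world's x, y, z as a fraction of full scale, then the turn, a rotation vector about the world's x, y, z as a fraction of full scale, then the gripper command: -1 is shut, 1 is fully open, values between are in proportion. In form: [[[x, y, z], [wx, wy, wz], gripper], ...]. A call has 1 to 5 rows; each row shifts and turns the commanded pose from where the row before left it; what a row does not reach is not made up. Full scale, the value 1, is 0.04 m for a shift and 8 degrees for a turn. A row lasts 1/10 s, in which the tool goes at most 50 mm and 8.59 degrees, less where a joint would pass 70% of its speed; a pose out of reach is approached as far as the arm can. A call with a number of a shift or a turn outside -1 to 1 is refused whole. A call with a gripper value outside its range is refused whole. The fingers move at their own pace and stop on an object; "newtons" is the grip in N (left out, the last holds). Time passes only in rows, so rows that do not move let the fingers close. It gives the time, the measured TCP pose, the force and the opening at its end, in the units of the state.
- env.get_state(): the state, without advancing time (a new reading comes with each control period).
- eyes.read_camera(name): name is "scene" or "top" or "wrist"; returns a dict with "frame" (384x512x3 uint8, red, green, blue), "mtx" (3x3 intrinsics, pixels), "k1" (the pictures are not rectified: a ray, as slopes to the right and down, at radius r is drawn at 1 + k1 r^2 times it, then the intrinsics apply), "camera_from_world" (4x4, takes a point from world to camera coordinates); the wrist camera has in their place "mount" (4x4, takes a point from camera to tool coordinates, whose origin is the TCP and whose axes are the flange's). Camera axes: x right, y down, z forward; pixel columns grow to the right and rows downward; lengths in m; the calibration is good to about 2 mm. A picture is of the moment at which its call begins: read the wrist's pose just before it. There is no depth.
- job.hand_in(): hands the job in, once; it reports no verdict.
The state is a dict: "clock": time; "joint_pos": joint angles; "qvel": joint speeds; "tau": joint torques, N m; "tcp_pos": TCP position; "orientation": TCP orientation; "wrist_force": force on the tool from outside, world axes, zero at the start; "ft_torque": the same for the moment, N m; "finger_gap": finger opening in m.
Only numpy, scipy, OpenCV 4.12 (cv2) and the standard library are available. Lean on these libraries where they do the work, as an engineer would, in place of code of your own. Each camera call takes 0.05 s, during which the arm holds its last target.

## Task

Take the square-topped bench dog standing on the bench and, with its rubber foot, nudge the maple drawer panel first flush against the jig's aluminium fence and hold it pressed there with about 8 N for a moment, then slide it along that fence until it also sits flush against the dark wooden end stop and press it there likewise, so that it ends up touching both with no gap. Be gentle: never push the panel with more than 18 N, move it only with the dog, and leave the plane, mallet and offcuts where they are. Finally stand the dog upright on the bench, clear of the jig, and let go.

Things in the scene. Friction and masses are not known exactly. Their poses are not given: they have to be found in the camera images.
- jig: Squaring jig fixed on the bench: grey-green base 210 x 210 mm, 12 mm thick, with two rigid low fences along its +x and +y edges, standing 16 mm above the base (28 mm above the bench); its -x and -y sides are open. Origin: centre of the base's underside, at bench height; z up. Its yaw is anywhere from 0.3 to -1.9 rad.
- jig_corner (a point): The inner square corner where the two fences meet, on the top face of the base (12 mm above the bench); axes as the jig's: +x points into the aluminium fence, +y into the end stop. The panel lies on the -x, -y side of it.
- long_fence: The aluminium fence along the whole +x edge of the jig, 26 mm wide, rigid; its inner face lies at x = +70 mm. Its frame is the same as the jig's (same origin and axes).
- end_stop: The dark wooden end stop along the +y edge of the jig, 26 mm wide, rigid; its inner face lies at y = +70 mm. Its frame is the same as the jig's (same origin and axes).
- panel: Pale maple panel flat on the jig's base, 90 (its x) x 110 (its y) x 12 mm, about 0.15 kg, with a dark line near each short edge. Origin: centre of its underside. Its +x edge goes against the fence, +y edge against the stop. Starts 18 to 40 mm short of home each way, to 0.25 rad askew. Friction 0.6: pushed mid-edge while askew it wedges on its leading corner; push nearer the lagging end. 6 to 11 N seats it; home, the push rises steeply.
- panel_center (a point): Centre of the panel, half-way up its 12 mm thickness. Seated, it lies 45 mm (-x) and 55 mm (-y) from jig_corner.
- panel_inner (a point): The panel's corner (+45, +55 mm from its centre, half-way up) that must end in the jig's corner.
- panel_fence_end (a point): The panel's corner (+45, -55 mm from its centre, half-way up): other end of the edge that goes against the aluminium fence.
- panel_stop_end (a point): The panel's corner (-45, +55 mm from its centre, half-way up): other end of the edge that goes against the end stop.
- dog: Wooden bench dog upright on the bench left or right of the jig, 80 mm tall, 0.1 kg: round black rubber foot, 28 mm diameter, for the lowest 30 mm; above it a square brown shank 24 x 24 mm (faces square to its x and y) from 30 to 80 mm. Origin: centre of its underside. Grip the shank firmly (40 to 60 N, or it tilts) 50 to 55 mm above the underside; push with the foot 5 to 6 mm clear of the base.
- dog_center (a point): Centre of the bench dog, 40 mm above its underside.
- plane: Bystander: small steel block plane with brass knobs, 150 x 46 mm, about 55 mm tall, lying roughly along x on the other side of the jig from the dog. Origin: centre of its underside. Leave alone.
- mallet: Bystander: soft-faced mallet lying to the far left, head 115 mm long along its x and 38 mm tall, handle reaching 240 mm along its -y (away from the robot). Origin: under the centre of the head. Leave alone.
- offcuts: Bystander: stack of three wooden offcuts, about 105 x 65 mm, 30 mm tall. Origin: centre of its underside. Leave alone.
Not all that is in view belongs to the job. What is meant by the panel is not blue, and is the larger of those in its own colour.

How it is judged:
By the outcome, as a careful person would: the job done as asked, in the order asked, and still so for the second after the job is handed in, with the robot touching nothing.
It also fails if it takes over 72 s, if anything falls off the work surface, if the arm or the gripper's body presses on something with over 40 N, if the wrist force passes 120 N, or if a joint passes its speed limit or range.

## Working session

There is one attempt and no reset: what is moved stays moved. The work goes in short steps, Python scripts to look and compute and a tool call to move; the robot and the scene stay as the last step left them, time stands still between calls to the robot, and variables do not carry over. Pictures are saved under pics/ and viewed, and the job is handed in when it is done.

Besides the shell and the picture viewer there is one more tool, called in YAML: its name, and indented under it one key for each argument. move_arm: Moves the arm, as the interface text tells. Its arguments: {"type":"object","properties":{"commands":{"type":"array","items":{"type":"array"}},"newtons":{"type":"number"}},"required":["commands"]}

```bash
mkdir -p pics; cat > h.py <<'E'
import numpy as np, cv2
from workcell import env, eyes, job
from scipy.spatial.transform import Rotation as R
def grab(n,fn=None):
    s=env.get_state(); c=eyes.read_camera(n)
    if n=="wrist":
        q=s["orientation"]; T=np.eye(4); T[:3,:3]=R.from_quat([q[1],q[2],q[3],q[0]]).as_matrix(); T[:3,3]=s["tcp_pos"]
        c["camera_from_world"]=np.linalg.inv(T@np.array(c["mount"]))
    if fn: cv2.imwrite("pics/"+fn+".png",cv2.cvtColor(c["frame"],cv2.COLOR_RGB2BGR)); np.savez("pics/"+fn+".npz",**{k:np.array(v) for k,v in c.items()})
    return c
def load(fn): return dict(np.load("pics/"+fn+".npz"))
def ray(c,u,v):
    K=c["mtx"]; x=np.array([(u-K[0,2])/K[0,0],(v-K[1,2])/K[1,1]]); d=x.copy()
    for _ in range(20): d=x/(1+float(c["k1"])*(d@d))
    M=c["camera_from_world"]; Rm=M[:3,:3]; o=-Rm.T@M[:3,3]; r=Rm.T@np.array([d[0],d[1],1]); return o,r
def atz(c,u,v,z):
    o,r=ray(c,u,v); return o+r*(z-o[2])/r[2]
def proj(c,p):
    M=c["camera_from_world"]; q=M[:3,:3]@np.array(p)+M[:3,3]; s=q[:2]/q[2]; s=s*(1+float(c["k1"])*(s@s)); K=c["mtx"]
    return np.array([K[0,0]*s[0]+K[0,2],K[1,1]*s[1]+K[1,2]])
def tri(l):
    A=np.zeros((3,3));b=np.zeros(3)
    for c,u,v in l:
        o,r=ray(c,u,v); r=r/np.linalg.norm(r); P=np.eye(3)-np.outer(r,r); A+=P;b+=P@o
    return np.linalg.solve(A,b)
def crop(fn,x0,y0,x1,y1,k):
    im=cv2.imread("pics/"+fn+".png")[y0:y1,x0:x1]; im=cv2.resize(im,None,fx=k,fy=k,interpolation=cv2.INTER_CUBIC)
    cv2.imwrite("pics/%s_c%d_%d.png"%(fn,x0,y0),im)
E
python3 - <<'E'
from h import *
for n in ["scene","top","wrist"]:
    c=grab(n,n+"0"); print(n,c["mtx"][0],c["k1"],np.round(c["camera_from_world"],3).tolist())
print(env.get_state())
E
```

```text
scene [469.32051914   0.         249.46117761] -0.05723917269278735 [[0.878, 0.478, 0.014, -0.518], [0.398, -0.716, -0.573, -0.238], [-0.264, 0.509, -0.819, 1.382], [0.0, 0.0, 0.0, 1.0]]
top [347.25493202   0.         258.06983923] -0.10511417678035949 [[-0.011, -1.0, -0.007, -0.034], [-0.997, 0.012, -0.083, 0.623], [0.083, 0.006, -0.997, 0.967], [0.0, 0.0, 0.0, 1.0]]
wrist [317.32349593   0.         258.42416255] -0.04183659030125731 [[0.375, -0.927, -0.002, -0.574], [-0.89, -0.36, 0.279, -0.038], [-0.26, -0.103, -0.96, 0.38], [0.0, 0.0, 0.0, 1.0]]
{'clock': 0.15, 'joint_pos': array([-1.32757693e+00,  3.13842766e-01,  4.52407206e-02,  1.30357315e+00,
       -5.96479646e-06,  1.43120250e+00]), 'qvel': array([ 9.67895892e-04, -1.05173129e-03,  4.29212087e-03, -2.29954385e-05,
        1.72931232e-05,  1.18905536e-03]), 'tau': array([ 1.97910245e-03, -4.81067097e+01,  2.98814017e+01,  1.39248330e-02,
       -1.13321039e-04,  8.16628898e-06]), 'tcp_pos': array([ 0.21468959, -0.53304511,  0.24960554]), 'orientation': array([-6.88356114e-04,  9.81737379e-01,  1.90239961e-01, -3.86840016e-05]), 'wrist_force': array([ 0.93685075, -0.21443185, -0.73741974]), 'ft_torque': array([ 0.04034275, -0.01267535,  0.00614247]), 'finger_gap': 0.08529569212016719}
```

View pics/scene0.png

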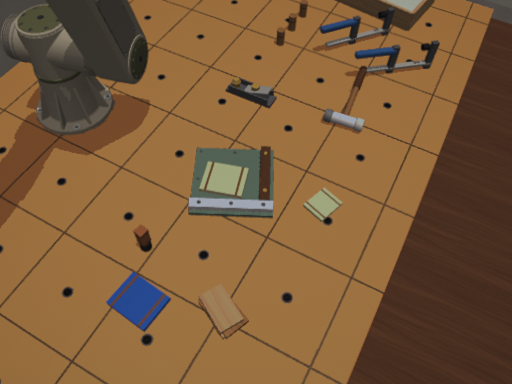

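View pics/top0.png

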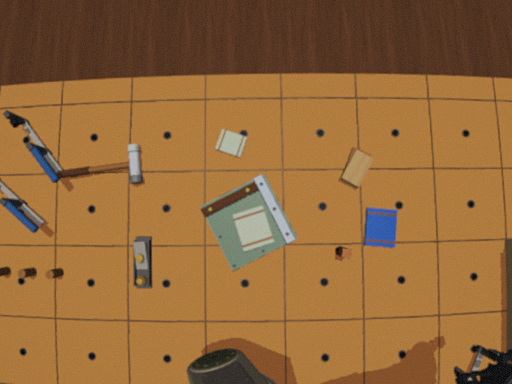

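View pics/wrist0.png

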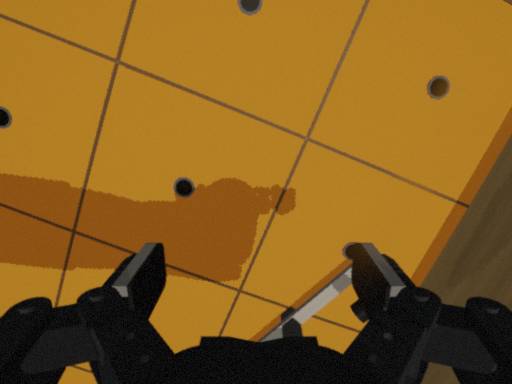

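The scene shows three panel-like things. In the top view they are a pale panel on the jig (253,228), a smaller pale one at (231,143), and a blue one at (381,227). The one on the jig is the larger pale one, so it fits the description. The dog is at top (342,253) and scene (143,238). I'll enlarge to confirm.

```bash
python3 - <<'E'
from h import *
crop("top0",190,120,360,290,4); 
im=cv2.imread("pics/top0.png")
crop("scene0",100,130,300,260,4)
E
ls pics
```

```text
scene0.npz
scene0.png
scene0_c100_130.png
top0.npz
top0.png
top0_c190_120.png
wrist0.npz
wrist0.png
```

View pics/scene0_c100_130.png

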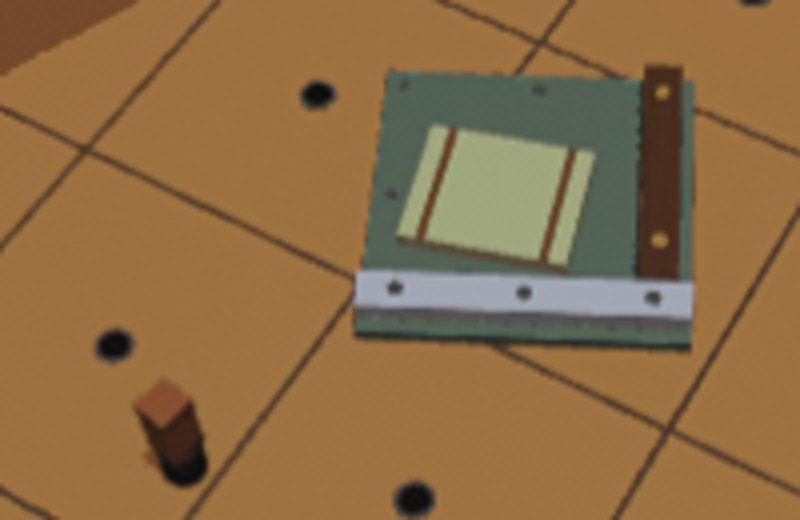

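```bash
python3 - <<'E'
from h import *
crop("top0",195,170,300,275,5.7);crop("top0",320,235,365,270,14)
E
```

```text
(no output)
```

View pics/top0_c195_170.png

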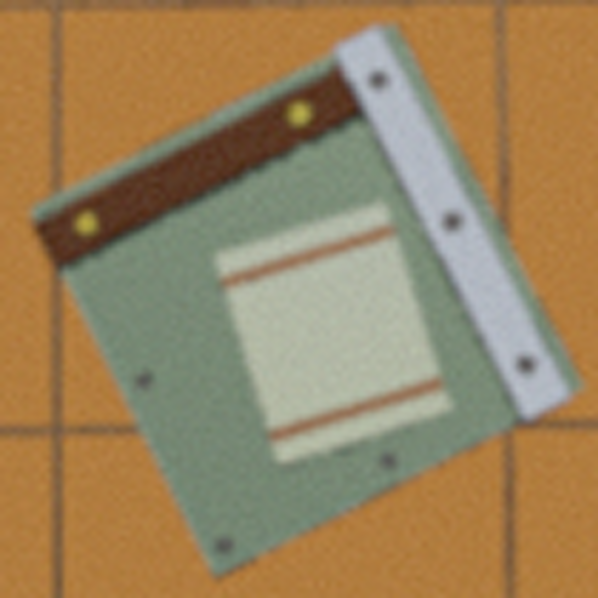

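View pics/top0_c320_235.png

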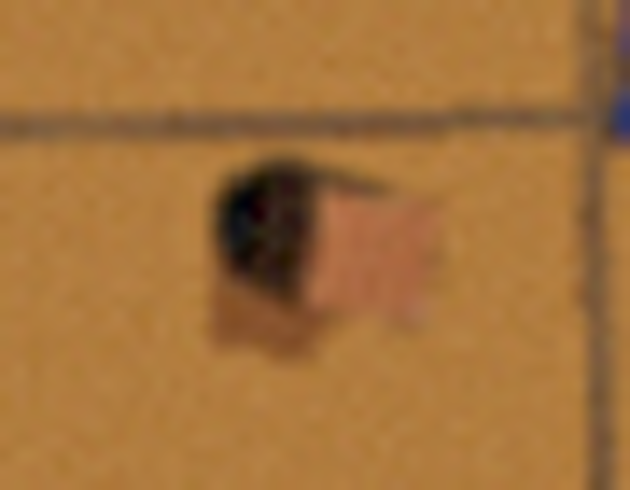

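```bash
cat > m.py <<'E'
from h import *
T=load("top0");S=load("scene0")
def t(x,y):return (T,(x+.5)/5.7+195-.5,(y+.5)/5.7+170-.5)
def s(x,y):return (S,(x+.5)/4+100-.5,(y+.5)/4+130-.5)
def d(x,y):return (T,(x+.5)/14+320-.5,(y+.5)/14+235-.5)
pt=dict(inner=(387,205),fend=(453,406),send=(215,255),oth=(278,463)); ps=dict(inner=(568,265),fend=(397,237),send=(596,152),oth=(433,124))
P={}
for k in pt:
    P[k]=tri([t(*pt[k]),s(*ps[k])]); print(k,P[k].round(4),atz(*t(*pt[k]),.024).round(4),atz(*s(*ps[k]),.024).round(4))
def line(a,b): return np.degrees(np.arctan2(*(b-a)[[1,0]]))
for nm,pts in dict(fence_in=[(335,47),(523,418)],stop_in=[(60,268),(358,122)]).items():
    a,b=[atz(*t(*q),.028) for q in pts]; print(nm,a.round(4),b.round(4),line(a,b))
for nm,pts in dict(fence_in=[(357,270),(693,281)],stop_in=[(645,67),(640,275)]).items():
    a,b=[atz(*s(*q),.028) for q in pts]; print(nm,a.round(4),b.round(4),line(a,b))
dt=[(318,190),(438,205),(415,322),(303,300)]; ds=[(192,403),(162,427),(133,403),(165,380)]
print("dog top tri of mean",tri([d(*np.mean(dt,0)),s(*np.mean(ds,0))]))
for a in dt: print(atz(*d(*a),.08).round(4))
for a in ds: print(atz(*s(*a),.08).round(4))
E
python3 m.py
```

```text
inner [ 0.5937 -0.0529  0.0253] [ 0.5926 -0.0537  0.024 ] [ 0.5944 -0.0514  0.024 ]
fend [ 0.4911 -0.0859  0.026 ] [ 0.492  -0.0853  0.024 ] [ 0.4892 -0.0854  0.024 ]
send [0.5685 0.0325 0.0284] [0.5685 0.0328 0.024 ] [0.5671 0.0356 0.024 ]
oth [0.4643 0.0014 0.0281] [0.4647 0.0021 0.024 ] [0.4616 0.0035 0.024 ]
fence_in [ 0.6722 -0.0285  0.028 ] [ 0.4859 -0.1198  0.028 ] -153.89189971972954
stop_in [0.5627 0.1101 0.028 ] [ 0.6342 -0.0396  0.028 ] -64.47868109028346
fence_in [ 0.4825 -0.121   0.028 ] [ 0.6696 -0.0264  0.028 ] 26.813175691298316
stop_in [0.5629 0.1124 0.028 ] [ 0.6387 -0.0385  0.028 ] -63.33127632886524
dog top tri of mean [ 0.45919607 -0.27658524  0.07897855]
[ 0.4725 -0.2663  0.08  ]
[ 0.4692 -0.2895  0.08  ]
[ 0.4469 -0.2845  0.08  ]
[ 0.4516 -0.2629  0.08  ]
[ 0.4731 -0.2693  0.08  ]
[ 0.4674 -0.2901  0.08  ]
[ 0.4439 -0.2855  0.08  ]
[ 0.4509 -0.2645  0.08  ]
```

Panel confirmed: it's on the jig, with yaw about 9° off the jig's and its stop-side corner leading. The jig yaw is about -63.7°. The dog is at (0.460,-0.277) with its top at 79 mm and faces at about -12°. I'll move above the dog.

move_arm:
  commands:
    - [[0.68,0.71,-0.2],[0,0,1],1]
    - [[0.68,0.71,-0.2],[0,0,1],1]
    - [[0.68,0.71,-0.2],[0,0,1],1]
    - [[0.68,0.71,-0.2],[0,0,1],1]
    - [[0.68,0.71,-0.2],[0,0,1],1]
  newtons: 60

```text
clock: 0.65
tcp_pos: [0.3515, -0.3901, 0.2098]
orientation: [-0.0, 0.856, 0.517, 0.0]
wrist_force: [1.1, -0.5, -0.1]
finger_gap: 0.0857
```

move_arm:
  commands:
    - [[0.5,0.71,-0.2],[0,0,1],1]
    - [[0.5,0.71,-0.2],[0,0,1],1]
    - [[0.2,0.5,-0.2],[0,0,0],1]
    - [[0,0,0],[0,0,0],1]
    - [[0,0,0],[0,0,0],1]

```text
clock: 1.15
tcp_pos: [0.3988, -0.3144, 0.1862]
orientation: [-0.0, 0.777, 0.629, -0.0]
wrist_force: [-0.7, -0.2, 0.1]
finger_gap: 0.0854
```

```bash
python3 - <<'E'
from h import *
grab("wrist","w1"); s=env.get_state(); print(s["clock"],s["tcp_pos"],s["orientation"],s["joint_pos"],s["wrist_force"])
E
```

```text
1.2 [ 0.39876994 -0.31516812  0.18649584] [ 2.92883556e-04  7.77558037e-01  6.28811094e-01 -1.45068176e-04] [-8.26697082e-01  2.13795592e-01 -2.45497510e-01  1.11093724e+00
 -3.27048846e-04  9.54848913e-01] [-0.48090684 -0.32646392  0.30933122]
```

View pics/w1.png

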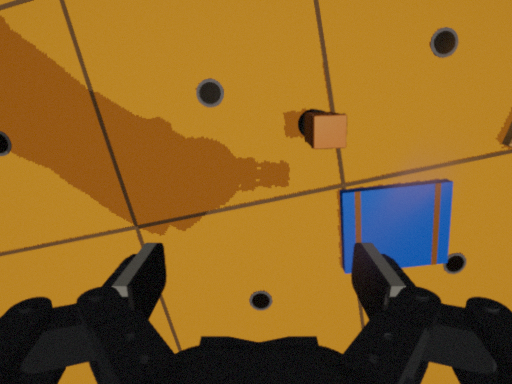

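The dog's top face spans pixels (313,115) to (347,148), with the blue panel beside it.

```bash
python3 - <<'E'
from h import *
crop("w1",280,90,370,170,8)
c=load("w1"); P=[atz(c,u,v,.08) for u,v in [(313,115),(345,113),(347,147),(314,148)]]
for p in P: print(p.round(4))
print(np.mean(P,0)); e=(P[1]-P[0]+P[2]-P[3]); print(np.degrees(np.arctan2(e[1],e[0])))
e=(P[0]-P[3]+P[1]-P[2]); print(np.degrees(np.arctan2(e[1],e[0])))
S=load("scene0");T=load("top0")
print(tri([(c,330,131),(S,140.4,230.5),(T,345.8,252)]))
E
```

```text
[ 0.4487 -0.2642  0.08  ]
[ 0.4712 -0.2674  0.08  ]
[ 0.4693 -0.2918  0.08  ]
[ 0.4456 -0.2876  0.08  ]
[ 0.45870045 -0.27774765  0.08      ]
-9.139688859660547
84.05230325279744
[ 0.45986955 -0.2770929   0.07903852]
```

View pics/w1_c280_90.png

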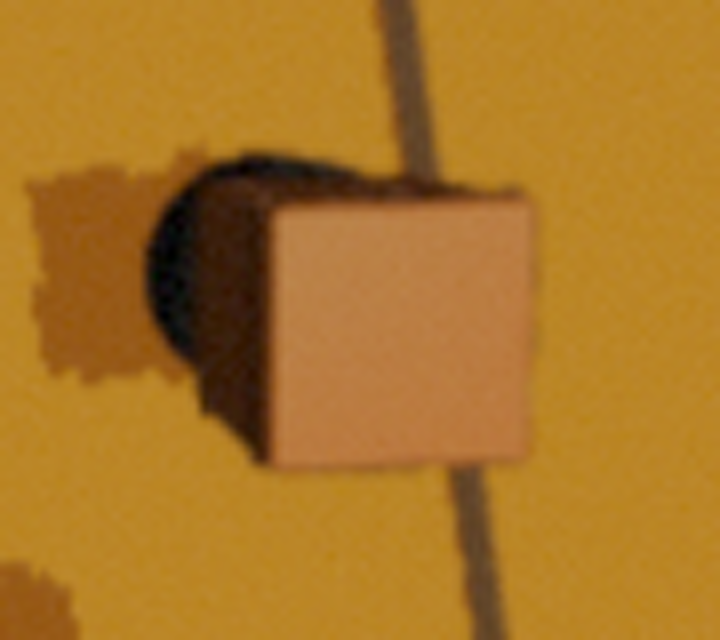

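move_arm:
  commands:
    - [[0.76,0.47,0],[0,0,0],1]
    - [[0.76,0.47,0],[0,0,0],1]
    - [[0,0,-0.7],[0,0,0],1]
    - [[0,0,-0.7],[0,0,0],1]
    - [[0,0,0],[0,0,0],1]

```text
clock: 1.7
tcp_pos: [0.4575, -0.2766, 0.1272]
orientation: [-0.003, 0.778, 0.628, -0.001]
wrist_force: [0.1, 0.8, -0.3]
finger_gap: 0.0853
```

```bash
python3 - <<'E'
from h import *
grab("wrist","w2"); s=env.get_state(); print(s["clock"],s["tcp_pos"],s["orientation"])
E
```

```text
1.75 [ 0.45821815 -0.27724626  0.12914772] [-1.71730571e-03  7.78037966e-01  6.28214779e-01 -4.07668409e-04]
```

View pics/w2.png

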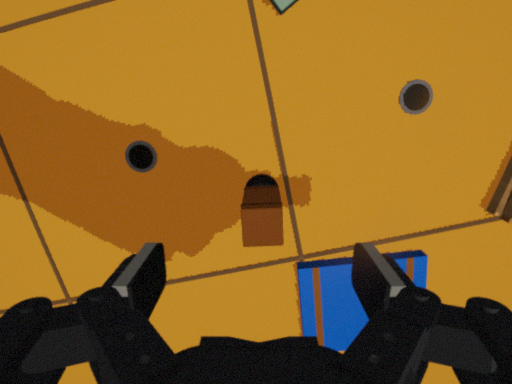

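The dog sits centred between the fingers, top face (242-283, 205-246). Descending and gripping.

move_arm:
  commands:
    - [[0.02,0,-0.65],[0,0,0],1]
    - [[0,0,-0.65],[0,0,0],1]
    - [[0,0,-0.62],[0,0,0],1]
    - [[0,0,0],[0,0,0],1]
    - [[0,0,0],[0,0,0],1]

```text
clock: 2.25
tcp_pos: [0.4607, -0.2782, 0.0549]
orientation: [0.001, 0.778, 0.628, 0.0]
wrist_force: [0.2, 0.4, 0.5]
finger_gap: 0.0854
```

```bash
python3 - <<'E'
from h import *
s=env.get_state(); print(s["clock"],s["tcp_pos"],s["orientation"],s["wrist_force"])
E
```

```text
2.25 [ 0.4607033  -0.27817106  0.05493179] [5.89378925e-04 7.77876362e-01 6.28417063e-01 1.16678802e-04] [0.1972169  0.37008111 0.51587632]
```

move_arm:
  commands:
    - [[-0.02,0.02,-0.05],[0,0,0],1]
    - [[0,0,0],[0,0,0],0]
    - [[0,0,0],[0,0,0],-1]
    - [[0,0,0],[0,0,0],-1]
    - [[0,0,0],[0,0,0],-1]
  newtons: 60

```text
clock: 2.75
tcp_pos: [0.4597, -0.2763, 0.0519]
orientation: [0.0, 0.777, 0.629, 0.0]
wrist_force: [-0.2, 0.5, -0.5]
finger_gap: 0.0283
```

move_arm:
  commands:
    - [[0,0,0],[0,0,0],-1]
    - [[0,0,0],[0,0,0],-1]
    - [[0,0,0],[0,0,0],-1]
    - [[0,0,0],[0,0,0],-1]
    - [[0,0,0],[0,0,0],-1]

```text
clock: 3.25
tcp_pos: [0.4599, -0.2764, 0.0519]
orientation: [0.0, 0.777, 0.629, 0.0]
wrist_force: [-0.2, 0.1, 5.4]
finger_gap: 0.0235
```

move_arm:
  commands:
    - [[0,0,0.6],[0,0,0],-1]
    - [[0,0,0.7],[0,0,0],-1]
    - [[0.06,0.6,0.7],[0,0,-0.8],-1]
    - [[0.06,0.9,0.1],[0,0,-0.8],-1]
    - [[0.06,0.9,0],[0,0,-0.8],-1]

```text
clock: 3.75
tcp_pos: [0.4672, -0.1799, 0.1363]
orientation: [0.001, 0.873, 0.488, 0.0]
wrist_force: [0.4, -0.1, -2.5]
finger_gap: 0.0233
```

move_arm:
  commands:
    - [[0.06,0.9,0],[0,0,-0.8],-1]
    - [[0.06,0.9,0],[0,0,-0.8],-1]
    - [[0.06,0.9,0],[0,0,-0.8],-1]
    - [[0.06,0.9,0],[0,0,-0.8],-1]
    - [[0.06,0.9,0],[0,0,-0.8],-1]

```text
clock: 4.25
tcp_pos: [0.4781, 0.0013, 0.1349]
orientation: [-0.0, 0.973, 0.229, -0.001]
wrist_force: [0.2, -0.2, -0.8]
finger_gap: 0.0234
```

```bash
python3 - <<'E'
from h import *
grab("wrist","w3");grab("scene","s3"); s=env.get_state(); print(s["clock"],s["tcp_pos"],s["orientation"],s["joint_pos"],s["wrist_force"])
crop("s3",100,30,300,230,3)
E
```

```text
4.35 [0.47772925 0.0033523  0.13481092] [-9.03287921e-04  9.72554953e-01  2.32670316e-01 -7.55412660e-04] [-1.61876702e-01  1.98582464e-01 -4.00518285e-01  9.73787094e-01
  1.08253221e-03  2.51006958e+00] [-0.18025328 -0.97433895 -1.20223565]
```

View pics/w3.png

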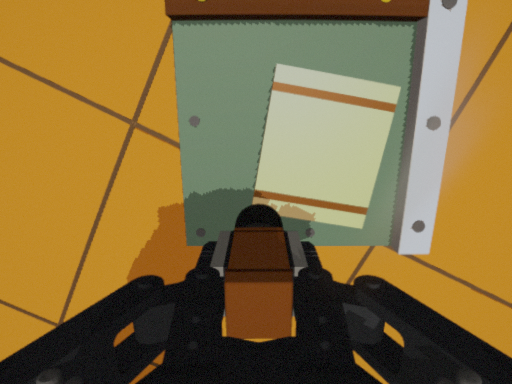

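View pics/s3_c100_30.png

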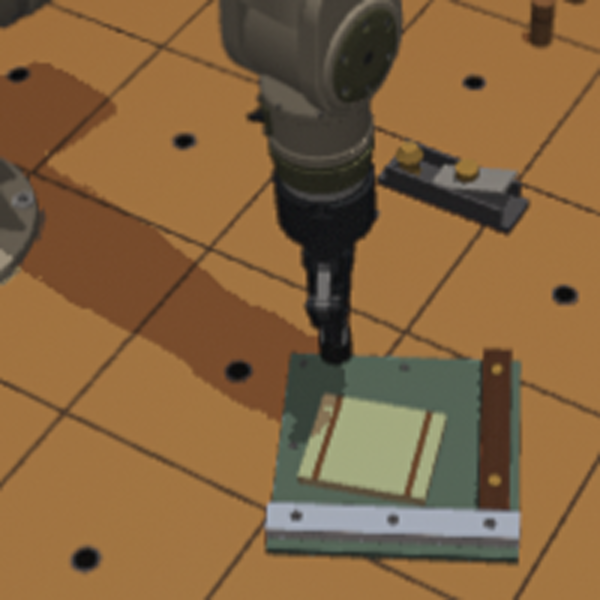

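The wrist view shows the panel at corners (277,65), (400,87), (363,228), (253,202), the fence at right and the stop on top. Enlarging to measure.

```bash
python3 - <<'E'
from h import *
crop("w3",160,0,480,260,2.5)
E
```

```text
(no output)
```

View pics/w3_c160_0.png

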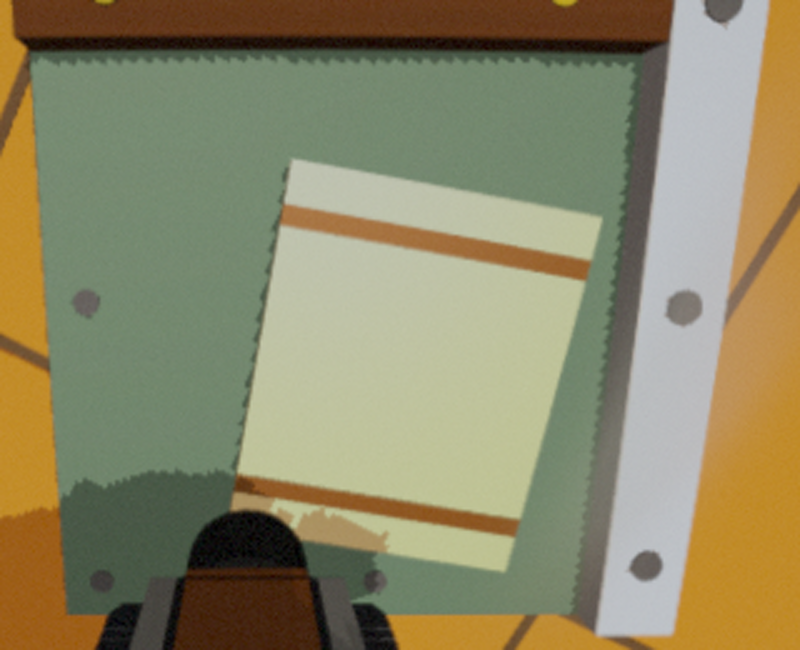

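```bash
cat > m3.py <<'E'
from h import *
c=load("w3")
f=lambda x,y,z: atz(c,(x+.5)/2.5+160-.5,(y+.5)/2.5-.5,z)
a=lambda p,q:np.degrees(np.arctan2((q-p)[1],(q-p)[0]))
F0,F1=f(597,633,.028),f(668,42,.028); S0,S1=f(25,38,.028),f(668,42,.028)
print("fence",F0,F1,a(F0,F1),"stop",S0,S1,a(S0,S1))
se,inn,fe,me=f(292,158,.024),f(602,216,.024),f(505,572,.024),f(237,480,.024)
print("panel y ax",a(fe,inn),a(me,se),"x ax",a(se,inn), np.linalg.norm(fe-inn),np.linalg.norm(se-inn))
yaw=np.radians((a(F0,F1)-90+a(S0,S1))/2); xh=np.array([np.cos(yaw),np.sin(yaw)]); yh=np.array([-xh[1],xh[0]])
print("yaw",yaw,xh,yh, "xf",F0[:2]@xh,F1[:2]@xh,"ys",S0[:2]@yh,S1[:2]@yh)
for n,p in zip(["se","in","fe","me"],[se,inn,fe,me]): print(n,p,p[:2]@xh,p[:2]@yh)
E
python3 m3.py
```

```text
fence [ 0.48457534 -0.1230119   0.028     ] [ 0.63972345 -0.04411065  0.028     ] 26.955813565065156 stop [0.56317312 0.10930817 0.028     ] [ 0.63972345 -0.04411065  0.028     ] -63.48249508772332
panel y ax 17.068244449356712 17.0422439610174 x ax -72.99306943606243 0.11084017470271848 0.0899247110725098
yaw -1.1041535920963286 [ 0.44989051 -0.89308372] [0.89308372 0.44989051] xf 0.327865776484158 0.3272000106920824 ys 0.5521374545819359 0.5514816416335601
se [0.56820599 0.03204354 0.024     ] 0.22701291498227766 0.5218716050272775
in [ 0.59450783 -0.05394871  0.024     ] 0.31564414122859524 0.5066742567207991
fe [ 0.48854952 -0.08648147  0.024     ] 0.2970289806552059 0.3974084334961691
me [0.47769772 0.0042994  0.024     ] 0.21107194421918324 0.4285583208271334
```

move_arm:
  commands:
    - [[-0.02,0.7,0],[0,0,0],-1]
    - [[0,0,-0.5],[0,0,0],-1]
    - [[0,0,-0.5],[0,0,0],-1]
    - [[0,0,-0.4],[0,0,0],-1]
    - [[0,0,0],[0,0,0],-1]

```text
clock: 4.85
tcp_pos: [0.4756, 0.0275, 0.0771]
orientation: [-0.001, 0.973, 0.231, -0.003]
wrist_force: [0.4, 0.3, -0.6]
finger_gap: 0.0227
```

move_arm:
  commands:
    - [[0,0,0],[0,0,0],-1]
    - [[0,0,0],[0,0,0],-1]

```text
clock: 5.05
tcp_pos: [0.4786, 0.0273, 0.0802]
orientation: [0.0, 0.973, 0.231, 0.0]
wrist_force: [-0.0, 0.3, -1.0]
finger_gap: 0.0232
```

```bash
python3 - <<'E'
from h import *
grab("wrist","w4");grab("scene","s4"); s=env.get_state(); print(s["clock"],s["tcp_pos"],s["orientation"],s["wrist_force"])
crop("s4",150,100,300,230,4.5)
E
```

```text
5.15 [0.47871971 0.02746692 0.08041865] [3.49000609e-04 9.72926302e-01 2.31114020e-01 7.73680309e-04] [-0.37956748 -0.20573229 -1.08887953]
```

View pics/w4.png

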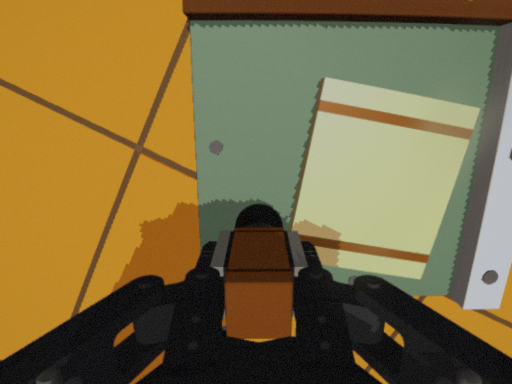

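View pics/s4_c150_100.png

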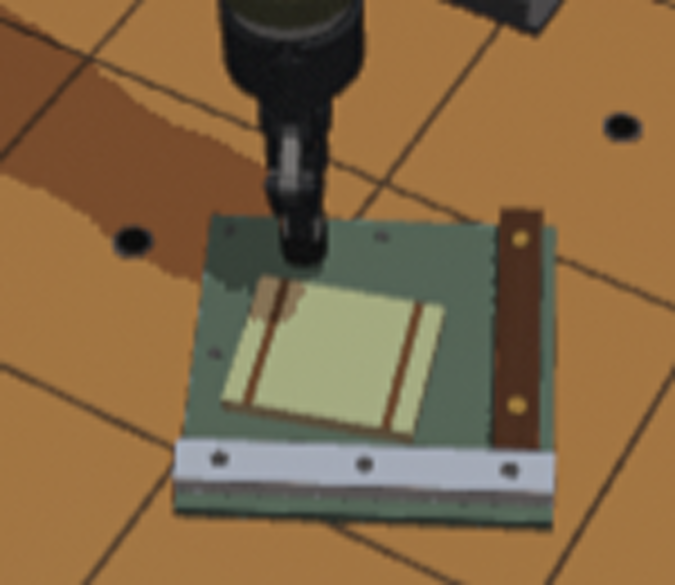

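move_arm:
  commands:
    - [[0,0,-0.27],[0,0,0],-1]
    - [[0,0,0],[0,0,0],-1]
    - [[0,0,0],[0,0,0],-1]
    - [[0,0,0],[0,0,0],-1]

```text
clock: 5.55
tcp_pos: [0.4779, 0.0278, 0.0687]
orientation: [0.0, 0.973, 0.231, -0.0]
wrist_force: [-0.3, -0.7, -0.2]
finger_gap: 0.0232
```

move_arm:
  commands:
    - [[0.03,-0.06,0],[0,0,0],-1]
    - [[0.03,-0.06,0],[0,0,0],-1]
    - [[0.03,-0.06,0],[0,0,0],-1]
    - [[0.03,-0.06,0],[0,0,0],-1]
    - [[0.03,-0.06,0],[0,0,0],-1]

```text
clock: 6.05
tcp_pos: [0.4839, 0.0156, 0.0687]
orientation: [-0.0, 0.973, 0.231, -0.0]
wrist_force: [-1.0, 1.0, -1.1]
finger_gap: 0.0239
```

move_arm:
  commands:
    - [[0.02,-0.04,0.015],[0,0,0],-1]
    - [[0.02,-0.04,0],[0,0,0],-1]
    - [[0.02,-0.04,0],[0,0,0],-1]
    - [[0.02,-0.04,0],[0,0,0],-1]
    - [[0.02,-0.04,0],[0,0,0],-1]

```text
clock: 6.55
tcp_pos: [0.488, 0.0077, 0.0693]
orientation: [0.0, 0.973, 0.231, -0.0]
wrist_force: [-1.0, 0.9, 0.2]
finger_gap: 0.0232
```

```bash
python3 - <<'E'
from h import *
grab("wrist","w5"); s=env.get_state(); print(s["clock"],s["tcp_pos"],s["orientation"],s["wrist_force"])
E
```

```text
6.6 [0.48819778 0.00745514 0.06934005] [1.86465761e-04 9.72924027e-01 2.31125070e-01 6.99331927e-05] [-1.00244546 -0.08477919 -1.13537569]
```

View pics/w5.png

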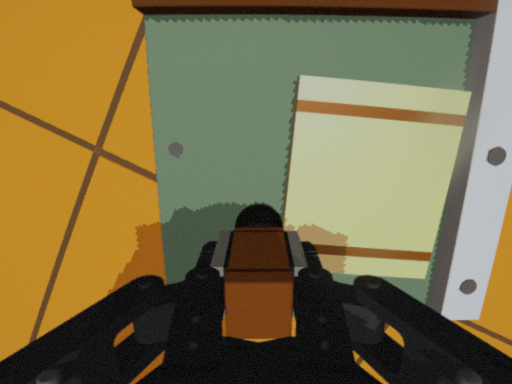

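The push is working: the panel has turned more square, with its leading corner (470,92) almost at the fence. Continuing.

move_arm:
  commands:
    - [[0.02,-0.04,0],[0,0,0],-1]
    - [[0.02,-0.04,0],[0,0,0],-1]
    - [[0.02,-0.04,0],[0,0,0],-1]
    - [[0.01,-0.02,0],[0,0,0],-1]
    - [[0.01,-0.02,0],[0,0,0],-1]

```text
clock: 7.1
tcp_pos: [0.4912, 0.0013, 0.0693]
orientation: [0.0, 0.973, 0.231, 0.0]
wrist_force: [0.0, 1.1, -1.3]
finger_gap: 0.0231
```

```bash
python3 - <<'E'
from h import *
grab("wrist","w6"); s=env.get_state(); p=s["tcp_pos"];print(s["clock"],p,p[0]*.4499-p[1]*.8931,s["orientation"],s["wrist_force"])
crop("w6",260,60,512,320,2.3)
E
```

```text
7.15 [0.49127896 0.00120154 0.06931824] 0.2199533122963241 [8.44595315e-05 9.72925349e-01 2.31119572e-01 2.29580246e-05] [-0.44304052  0.91146206 -1.13505595]
```

View pics/w6_c260_60.png

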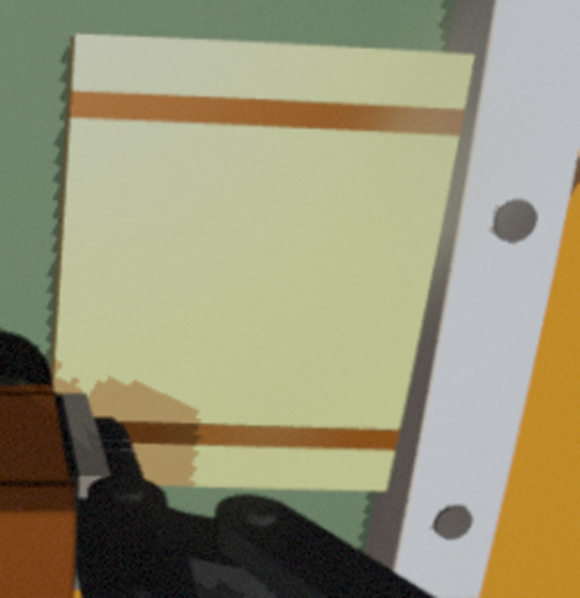

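move_arm:
  commands:
    - [[0.01,-0.02,0],[0,0,0],-1]
    - [[0.01,-0.02,0],[0,0,0],-1]
    - [[0,0,0],[0,0,0],-1]

```text
clock: 7.45
tcp_pos: [0.4919, -0.0003, 0.0693]
orientation: [0.0, 0.973, 0.231, -0.0]
wrist_force: [-0.4, -0.1, -1.7]
finger_gap: 0.0235
```

move_arm:
  commands:
    - [[0.005,-0.01,0],[0,0,0],-1]
    - [[0.005,-0.01,0],[0,0,0],-1]
    - [[0,0,0],[0,0,0],-1]

```text
clock: 7.75
tcp_pos: [0.4924, -0.0011, 0.0693]
orientation: [0.0, 0.973, 0.231, -0.0]
wrist_force: [-0.5, 0.7, -2.1]
finger_gap: 0.0234
```

move_arm:
  commands:
    - [[0.005,-0.01,0],[0,0,0],-1]
    - [[0.005,-0.01,0],[0,0,0],-1]
    - [[0,0,0],[0,0,0],-1]

```text
clock: 8.05
tcp_pos: [0.4926, -0.0017, 0.0693]
orientation: [-0.0, 0.973, 0.231, -0.0]
wrist_force: [-1.5, 1.6, -0.3]
finger_gap: 0.0233
```

move_arm:
  commands:
    - [[0.005,-0.01,0],[0,0,0],-1]
    - [[0,0,0],[0,0,0],-1]

```text
clock: 8.25
tcp_pos: [0.4927, -0.0017, 0.0693]
orientation: [-0.001, 0.973, 0.231, -0.0]
wrist_force: [-2.5, 2.8, 0.7]
finger_gap: 0.0232
```

move_arm:
  commands:
    - [[0.005,-0.01,0],[0,0,0],-1]
    - [[0,0,0],[0,0,0],-1]

```text
clock: 8.45
tcp_pos: [0.4927, -0.0019, 0.0693]
orientation: [-0.001, 0.973, 0.231, -0.0]
wrist_force: [-2.5, 5.1, 1.3]
finger_gap: 0.0235
```

move_arm:
  commands:
    - [[0.004,-0.009,0],[0,0,0],-1]
    - [[0,0,0],[0,0,0],-1]

```text
clock: 8.65
tcp_pos: [0.4927, -0.0019, 0.0693]
orientation: [-0.001, 0.973, 0.232, -0.0]
wrist_force: [-3.1, 5.2, 2.5]
finger_gap: 0.0233
```

```bash
python3 - <<'E'
from h import *
grab("wrist","w7"); s=env.get_state(); p=s["tcp_pos"];f=s["wrist_force"];print(s["clock"],p,p[0]*.4499-p[1]*.8931,f,-f[0]*.45+f[1]*.893)
crop("w7",260,60,512,320,2.3)
E
```

```text
8.7 [ 0.4927229  -0.00191888  0.0692805 ] 0.22338978161088832 [-2.93452271  5.75076579  1.16334621] 6.455969065458541
```

View pics/w7_c260_60.png

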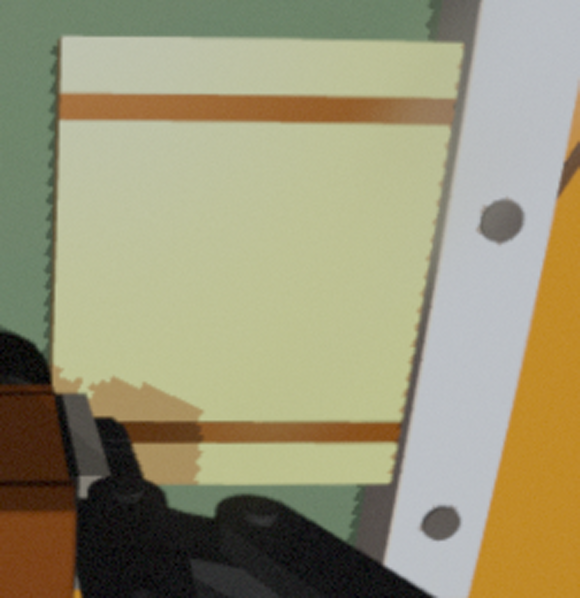

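The panel's edge now runs parallel along the fence ((463,42)→(390,484) in the crop), and the force is rising. I'll bring it up to 8 N and hold.

move_arm:
  commands:
    - [[0.004,-0.008,0],[0,0,0],-1]
    - [[0,0,0],[0,0,0],-1]
    - [[0,0,0],[0,0,0],-1]

```text
clock: 9.0
tcp_pos: [0.4927, -0.002, 0.0693]
orientation: [-0.002, 0.973, 0.232, -0.0]
wrist_force: [-2.4, 6.9, 3.3]
finger_gap: 0.0233
```

move_arm:
  commands:
    - [[0.001,-0.002,0],[0,0,0],-1]
    - [[0,0,0],[0,0,0],-1]
    - [[0,0,0],[0,0,0],-1]
    - [[0,0,0],[0,0,0],-1]
    - [[0,0,0],[0,0,0],-1]

```text
clock: 9.5
tcp_pos: [0.4927, -0.002, 0.0692]
orientation: [-0.002, 0.973, 0.232, -0.0]
wrist_force: [-3.8, 6.6, 2.5]
finger_gap: 0.0238
```

move_arm:
  commands:
    - [[0,0,0],[0,0,0],-1]
    - [[0,0,0],[0,0,0],-1]
    - [[0,0,0],[0,0,0],-1]
    - [[0,0,0],[0,0,0],-1]
    - [[0,0,0],[0,0,0],-1]

```text
clock: 10.0
tcp_pos: [0.4927, -0.002, 0.0693]
orientation: [-0.002, 0.973, 0.232, -0.0]
wrist_force: [-2.7, 7.6, 3.4]
finger_gap: 0.023
```

```bash
python3 - <<'E'
from h import *
grab("wrist","w8"); s=env.get_state(); p=s["tcp_pos"];f=s["wrist_force"];print(s["clock"],p,p[0]*.4499-p[1]*.8931,f,-f[0]*.45+f[1]*.893)
E
```

```text
10.05 [ 0.49272277 -0.00198696  0.06928548] 0.2234505293345684 [-2.95396765  7.24991079  3.04336499] 7.803455772758033
```

Held at about 7.8 N for a second. Backing off, lifting, and turning the gripper 90° so the jaws line up with the second push.

move_arm:
  commands:
    - [[-0.1,0.2,0],[0,0,0],-1]
    - [[-0.15,0.3,0],[0,0,0],-1]
    - [[0,0,0.7],[0,0,0],-1]
    - [[0,0,0.7],[0,0,0],-1]
    - [[0,0,0],[0,0,1],-1]

```text
clock: 10.55
tcp_pos: [0.4861, 0.0167, 0.129]
orientation: [0.002, 0.954, 0.3, 0.003]
wrist_force: [0.4, -0.3, -1.7]
finger_gap: 0.0233
```

```bash
python3 - <<'E'
from h import *
grab("wrist","w9"); s=env.get_state(); p=s["tcp_pos"];f=s["wrist_force"];print(s["clock"],p,s["orientation"],f)
crop("w9",160,0,512,300,2.2)
E
```

```text
10.6 [0.48527806 0.01679821 0.12754825] [0.00159125 0.9527908  0.30361488 0.0022731 ] [ 0.55977664 -0.92577067 -0.02551292]
```

View pics/w9_c160_0.png

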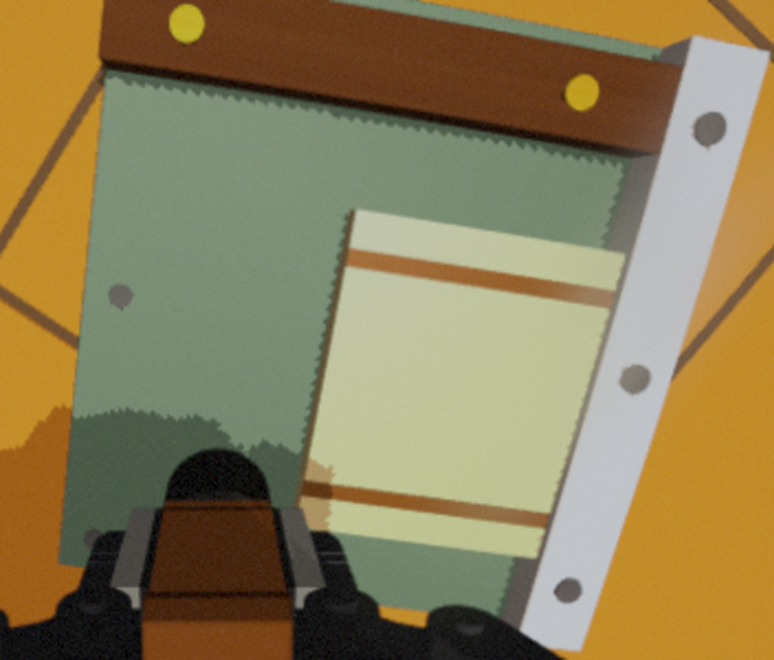

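The panel is flush along the fence: panel edge (624,252)→(540,557) in the crop.

```bash
python3 - <<'E'
from h import *
c=load("w9"); xh=np.array([.4499,-.8931]);yh=np.array([.8931,.4499])
for n,x,y,z in [("fe",540,557,.024),("in",624,252,.024),("se",354,209,.024),("stop",106,66,.028),("stop2",655,155,.028),("fence",522,628,.028),("fence2",668,140,.028)]:
    p=atz(c,(x+.5)/2.2+159.5,(y+.5)/2.2-.5,z)[:2]; print(n,p.round(4),(p@xh).round(4),(p@yh).round(4))
E
```

```text
fe [ 0.515 -0.109] 0.329 0.4109
in [ 0.6128 -0.0577] 0.3273 0.5213
se [0.5718 0.0228] 0.2369 0.5209
stop [0.5615 0.1088] 0.1554 0.5505
stop2 [ 0.6391 -0.0434] 0.3263 0.5512
fence [ 0.4899 -0.1206] 0.3281 0.3833
fence2 [ 0.6448 -0.0437] 0.3291 0.5562
```

move_arm:
  commands:
    - [[-0.06,-0.48,0],[0,0,1],-1]
    - [[-0.06,-0.48,0],[0,0,1],-1]
    - [[-0.06,-0.48,0],[0,0,1],-1]
    - [[-0.06,-0.48,0],[0,0,1],-1]
    - [[-0.06,-0.48,0],[0,0,1],-1]

```text
clock: 11.1
tcp_pos: [0.471, -0.0798, 0.1249]
orientation: [0.0, 0.794, 0.608, -0.0]
wrist_force: [0.4, 0.0, 0.2]
finger_gap: 0.0232
```

move_arm:
  commands:
    - [[0,0,0],[0,0,1],-1]
    - [[0,0,0],[0,0,1],-1]
    - [[0,0,0],[0,0,1],-1]
    - [[0,0,0],[0,0,1],-1]
    - [[0,0,0],[0,0,1],-1]

```text
clock: 11.6
tcp_pos: [0.4711, -0.0791, 0.1248]
orientation: [-0.0, 0.538, 0.843, -0.0]
wrist_force: [-0.5, -0.1, -1.0]
finger_gap: 0.0236
```

move_arm:
  commands:
    - [[0,0,0],[0,0,0],-1]
    - [[0,0,0],[0,0,0],-1]

```text
clock: 11.8
tcp_pos: [0.4713, -0.0791, 0.125]
orientation: [-0.0, 0.541, 0.841, -0.0]
wrist_force: [0.3, 1.4, -0.4]
finger_gap: 0.0234
```

```bash
python3 - <<'E'
from h import *
grab("wrist","w10"); s=env.get_state(); p=s["tcp_pos"];f=s["wrist_force"];q=s["orientation"];print(s["clock"],p,q,f,np.degrees(2*np.arctan2(q[2],q[1]))-90)
print(p[0]*.4499-p[1]*.8931,p[0]*.8931+p[1]*.4499)
E
```

```text
11.85 [ 0.47133111 -0.07916056  0.12511134] [-5.96594784e-05  5.40764484e-01  8.41174034e-01 -1.22559184e-04] [-1.45744851 -0.16366947 -0.8655669 ] 24.52860785867192
0.28275015964270267 0.3853314778584288
```

View pics/w10.png

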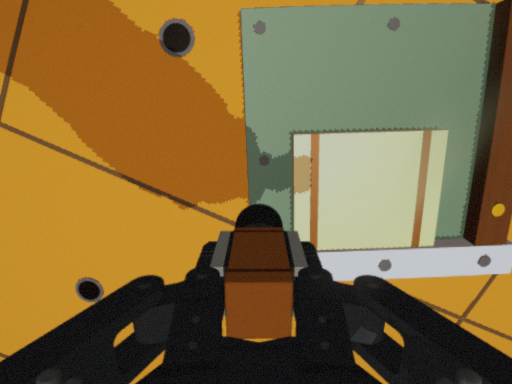

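move_arm:
  commands:
    - [[0,0,-0.5],[0,0,0],-1]
    - [[0,0,-0.5],[0,0,0],-1]
    - [[0,0,-0.35],[0,0,0.25],-1]
    - [[0,0,0],[0,0,0],-1]
    - [[0,0,0],[0,0,0],-1]

```text
clock: 12.35
tcp_pos: [0.4714, -0.0793, 0.0714]
orientation: [-0.0, 0.525, 0.851, -0.0]
wrist_force: [0.0, 0.1, -1.2]
finger_gap: 0.0233
```

```bash
python3 - <<'E'
from h import *
s=env.get_state(); p=s["tcp_pos"];f=s["wrist_force"];print(s["clock"],p,f)
print(p[0]*.4499-p[1]*.8931,p[0]*.8931+p[1]*.4499)
E
```

```text
12.35 [ 0.471428   -0.07931134  0.07139415] [ 0.04998925  0.09234258 -1.2206574 ]
0.2829284175895246 0.38535017102372204
```

move_arm:
  commands:
    - [[0,0,-0.045],[0,0,0],-1]
    - [[0.05,0.025,0],[0,0,0],-1]
    - [[0.05,0.025,0],[0,0,0],-1]
    - [[0.05,0.025,0],[0,0,0],-1]
    - [[0.05,0.025,0],[0,0,0],-1]

```text
clock: 12.85
tcp_pos: [0.4799, -0.0753, 0.0698]
orientation: [0.0, 0.524, 0.851, 0.0]
wrist_force: [-0.9, 0.2, -1.4]
finger_gap: 0.0234
```

move_arm:
  commands:
    - [[0.05,0.025,0],[0,0,0],-1]
    - [[0.05,0.025,0],[0,0,0],-1]
    - [[0.05,0.025,0],[0,0,0],-1]
    - [[0.05,0.025,0],[0,0,0],-1]
    - [[0.05,0.025,0],[0,0,0],-1]

```text
clock: 13.35
tcp_pos: [0.4895, -0.0703, 0.0694]
orientation: [-0.0, 0.525, 0.851, -0.0]
wrist_force: [-1.7, -0.6, -0.8]
finger_gap: 0.0231
```

```bash
python3 - <<'E'
from h import *
grab("wrist","w11");s=env.get_state(); p=s["tcp_pos"];f=s["wrist_force"];print(s["clock"],p,f)
print(p[0]*.4499-p[1]*.8931,p[0]*.8931+p[1]*.4499)
crop("w11",200,0,512,300,2.4)
E
```

```text
13.4 [ 0.48998885 -0.07020376  0.06948151] [-1.24667283 -0.26040241 -0.71744013]
0.28314496176902176 0.4060243701977775
```

View pics/w11_c200_0.png

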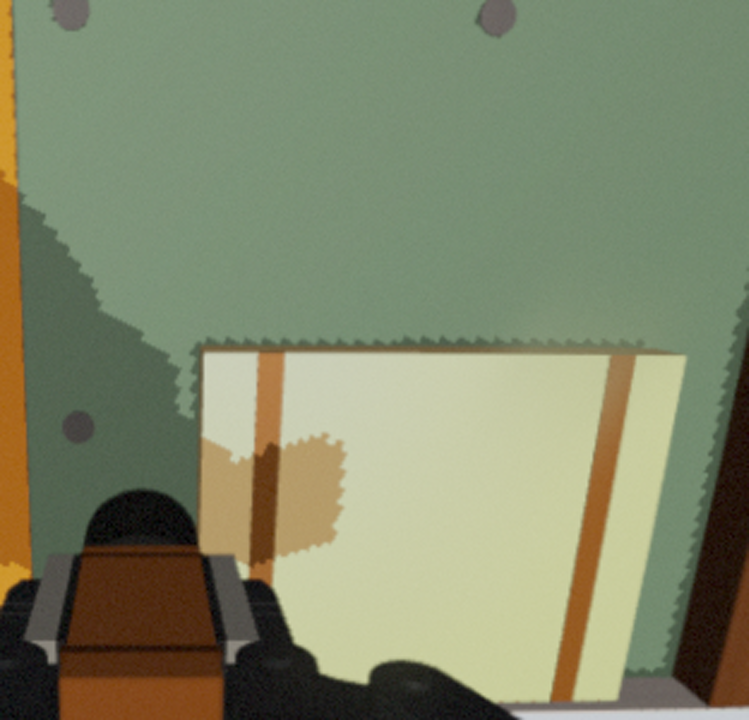

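The panel is sliding squarely along the fence, with its leading edge near the stop (685,355)→(620,700) in the crop. Continuing.

move_arm:
  commands:
    - [[0.05,0.025,0],[0,0,0],-1]
    - [[0.05,0.025,0],[0,0,0],-1]
    - [[0.05,0.025,0],[0,0,0],-1]
    - [[0.05,0.025,0],[0,0,0],-1]
    - [[0.05,0.025,0],[0,0,0],-1]

```text
clock: 13.9
tcp_pos: [0.4997, -0.0653, 0.0695]
orientation: [-0.0, 0.524, 0.851, 0.0]
wrist_force: [-0.4, 0.0, -1.3]
finger_gap: 0.0231
```

move_arm:
  commands:
    - [[0.04,0.02,0],[0,0,0],-1]
    - [[0.03,0.015,0],[0,0,0],-1]
    - [[0.02,0.01,0],[0,0,0],-1]
    - [[0.02,0.01,0],[0,0,0],-1]
    - [[0,0,0],[0,0,0],-1]

```text
clock: 14.4
tcp_pos: [0.5041, -0.0631, 0.0696]
orientation: [0.0, 0.524, 0.851, 0.0]
wrist_force: [-0.9, -1.0, -0.2]
finger_gap: 0.0231
```

```bash
python3 - <<'E'
from h import *
grab("wrist","w12");s=env.get_state(); p=s["tcp_pos"];f=s["wrist_force"];print(s["clock"],p,f)
print(p[0]*.4499-p[1]*.8931,p[0]*.8931+p[1]*.4499)
crop("w12",200,0,512,300,2.4)
E
```

```text
14.45 [ 0.50407648 -0.06312748  0.06956548] [-0.83580469  0.0113063  -0.54982915]
0.28316315918729695 0.42178964804610575
```

View pics/w12_c200_0.png

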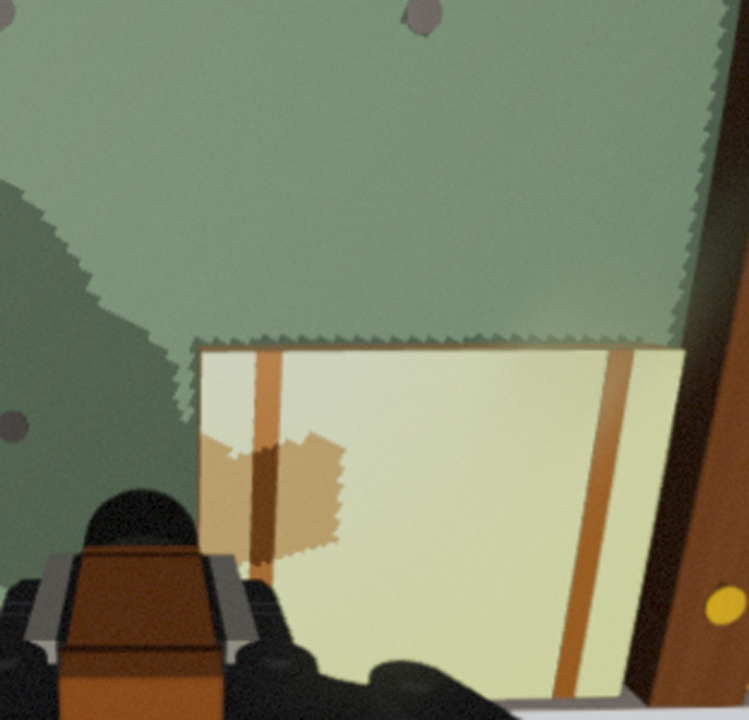

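move_arm:
  commands:
    - [[0.02,0.01,0],[0,0,0],-1]
    - [[0.02,0.01,0],[0,0,0],-1]
    - [[0.02,0.01,0],[0,0,0],-1]
    - [[0.02,0.01,0],[0,0,0],-1]
    - [[0,0,0],[0,0,0],-1]

```text
clock: 14.95
tcp_pos: [0.5073, -0.0615, 0.0695]
orientation: [0.0, 0.524, 0.851, 0.0]
wrist_force: [1.0, -1.3, -0.3]
finger_gap: 0.0236
```

move_arm:
  commands:
    - [[0.02,0.01,0],[0,0,0],-1]
    - [[0.01,0.005,0],[0,0,0],-1]
    - [[0,0,0],[0,0,0],-1]

```text
clock: 15.25
tcp_pos: [0.5084, -0.061, 0.0695]
orientation: [0.0, 0.524, 0.851, 0.0]
wrist_force: [-0.8, -1.0, -0.6]
finger_gap: 0.0236
```

move_arm:
  commands:
    - [[0.01,0.005,0],[0,0,0],-1]
    - [[0.01,0.005,0],[0,0,0],-1]
    - [[0,0,0],[0,0,0],-1]

```text
clock: 15.55
tcp_pos: [0.5091, -0.0606, 0.0695]
orientation: [0.0, 0.524, 0.851, 0.0]
wrist_force: [-0.8, -1.2, -1.0]
finger_gap: 0.0233
```

move_arm:
  commands:
    - [[0.01,0.005,0],[0,0,0],-1]
    - [[0.01,0.005,0],[0,0,0],-1]
    - [[0,0,0],[0,0,0],-1]

```text
clock: 15.85
tcp_pos: [0.5093, -0.0603, 0.0694]
orientation: [-0.0, 0.525, 0.851, -0.001]
wrist_force: [-2.2, -1.5, 1.0]
finger_gap: 0.0235
```

move_arm:
  commands:
    - [[0.01,0.005,0],[0,0,0],-1]
    - [[0.01,0.005,0],[0,0,0],-1]
    - [[0,0,0],[0,0,0],-1]

```text
clock: 16.15
tcp_pos: [0.5094, -0.06, 0.0692]
orientation: [-0.001, 0.525, 0.851, -0.001]
wrist_force: [-5.8, -2.1, 1.4]
finger_gap: 0.0233
```

move_arm:
  commands:
    - [[0.01,0.005,0],[0,0,0],-1]
    - [[0,0,0],[0,0,0],-1]
    - [[0,0,0],[0,0,0],-1]

```text
clock: 16.45
tcp_pos: [0.5095, -0.0598, 0.0692]
orientation: [-0.001, 0.525, 0.851, -0.001]
wrist_force: [-5.5, -3.1, 3.1]
finger_gap: 0.0231
```

```bash
python3 - <<'E'
from h import *
grab("wrist","w13");s=env.get_state(); p=s["tcp_pos"];f=s["wrist_force"];print(s["clock"],p,f,-f[0]*.893-f[1]*.45)
print(p[0]*.4499-p[1]*.8931,p[0]*.8931+p[1]*.4499)
crop("w13",200,0,512,300,2.4)
E
```

```text
16.5 [ 0.50951173 -0.05984329  0.06921492] [-6.17592043 -3.40104645  3.48541486] 7.045567845620359
0.28267536921640535 0.4281214247827058
```

View pics/w13_c200_0.png

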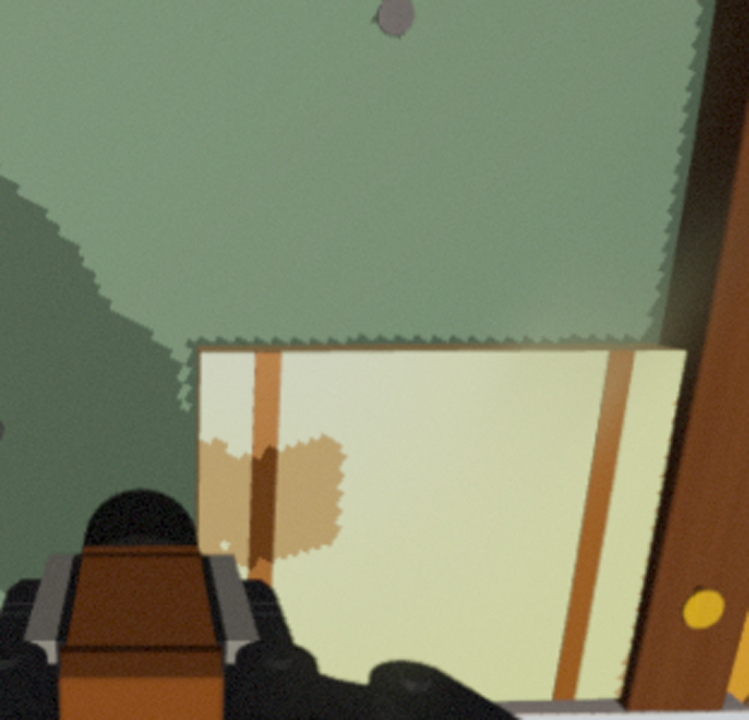

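The panel's leading edge now meets the stop along its whole length. I'll bring it to 8 N and hold.

move_arm:
  commands:
    - [[0.005,0.002,0],[0,0,0],-1]
    - [[0,0,0],[0,0,0],-1]
    - [[0,0,0],[0,0,0],-1]
    - [[0,0,0],[0,0,0],-1]
    - [[0,0,0],[0,0,0],-1]

```text
clock: 17.0
tcp_pos: [0.5095, -0.0598, 0.0692]
orientation: [-0.001, 0.525, 0.851, -0.001]
wrist_force: [-7.5, -3.1, 3.1]
finger_gap: 0.0236
```

move_arm:
  commands:
    - [[0.002,0.001,0],[0,0,0],-1]
    - [[0,0,0],[0,0,0],-1]
    - [[0,0,0],[0,0,0],-1]
    - [[0,0,0],[0,0,0],-1]
    - [[0,0,0],[0,0,0],-1]

```text
clock: 17.5
tcp_pos: [0.5095, -0.0598, 0.0692]
orientation: [-0.001, 0.525, 0.851, -0.001]
wrist_force: [-6.1, -2.3, 3.1]
finger_gap: 0.0233
```

move_arm:
  commands:
    - [[0,0,0],[0,0,0],-1]
    - [[0,0,0],[0,0,0],-1]
    - [[0,0,0],[0,0,0],-1]
    - [[0,0,0],[0,0,0],-1]
    - [[0,0,0],[0,0,0],-1]

```text
clock: 18.0
tcp_pos: [0.5095, -0.0598, 0.0692]
orientation: [-0.001, 0.525, 0.851, -0.001]
wrist_force: [-7.5, -4.3, 4.0]
finger_gap: 0.0237
```

move_arm:
  commands:
    - [[-0.2,-0.1,0],[0,0,0],-1]
    - [[-0.3,-0.15,0],[0,0,0],-1]
    - [[0,0,0.7],[0,0,0],-1]
    - [[0,0,0.7],[0,0,0],-1]
    - [[0,0,0.7],[0,0,0],-1]

```text
clock: 18.5
tcp_pos: [0.4909, -0.0697, 0.1544]
orientation: [0.0, 0.525, 0.851, 0.0]
wrist_force: [0.6, 0.5, -1.4]
finger_gap: 0.0235
```

move_arm:
  commands:
    - [[0,0,0],[0,0,0],-1]
    - [[0,0,0],[0,0,0],-1]
    - [[0,0,0],[0,0,0],-1]

```text
clock: 18.8
tcp_pos: [0.4906, -0.0693, 0.1525]
orientation: [-0.001, 0.525, 0.851, 0.0]
wrist_force: [-0.2, -0.5, -1.2]
finger_gap: 0.0232
```

```bash
python3 - <<'E'
from h import *
grab("wrist","w14");grab("scene","s14");s=env.get_state(); p=s["tcp_pos"];f=s["wrist_force"];print(s["clock"],p,f)
crop("w14",240,60,512,320,2.3);crop("s14",180,130,290,230,6)
E
```

```text
18.9 [ 0.49044878 -0.06923555  0.15226087] [ 0.39595455  0.19300644 -0.6188261 ]
```

View pics/w14.png

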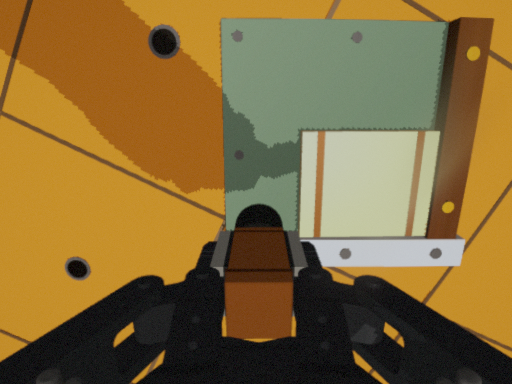

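View pics/s14_c180_130.png

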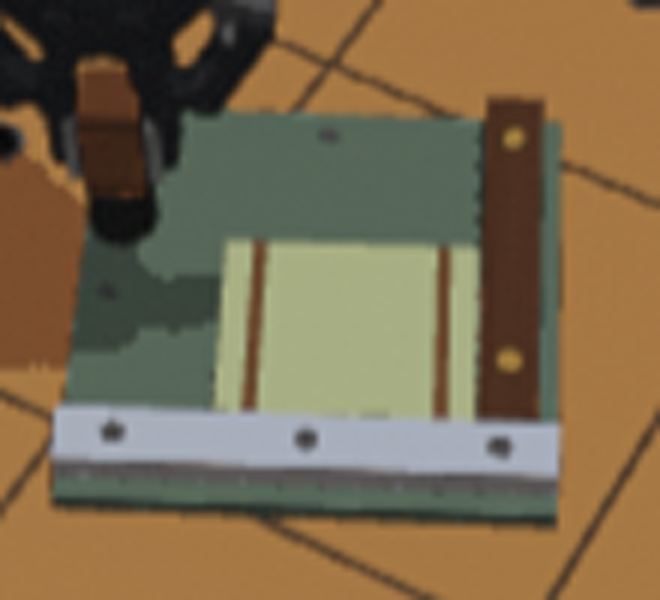

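```bash
python3 - <<'E'
from h import *
crop("w14",290,110,470,270,4.4)
c=load("w14");M=c["camera_from_world"];o=-M[:3,:3].T@M[:3,3];print(o, o[0]*.4499-o[1]*.8931,o[0]*.8931+o[1]*.4499)
E
```

```text
[ 0.45863112 -0.00655298  0.27701553] 0.21219060332555473 0.40665526921243417
```

View pics/w14_c290_110.png

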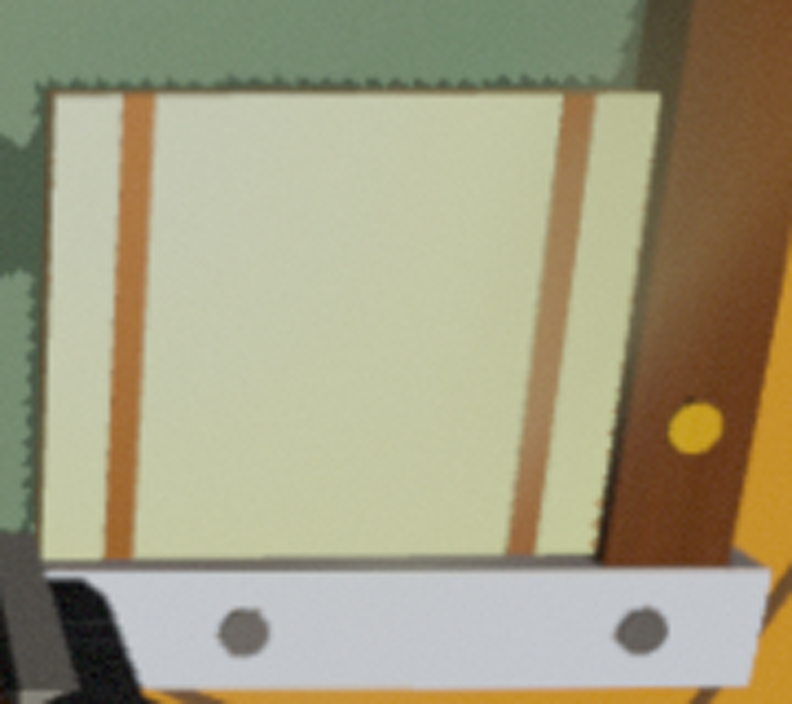

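```bash
python3 - <<'E'
from h import *
crop("w14",405,120,460,245,6.0)
# predicted lines: stop top inner edge & panel top edge from pure jig geometry with seated panel
c=load("w14"); im=c["frame"].astype(int)
for v in [135,150,170,190,210,225,232]:
    print(v,[tuple(im[v,u]) for u in range(424,448)][::1] if 0 else " ".join("%d/%d"%(im[v,u,0],im[v,u,1]) for u in range(424,450)))
print()
for u in [305,330,350,370,390,410,425]:
    print(u," ".join("%d/%d"%(im[v,u,0],im[v,u,2]) for v in range(231,246)))
E
```

```text
135 161/132 175/166 184/187 187/189 186/189 186/189 186/189 186/189 187/190 186/190 187/190 187/189 186/188 185/189 182/183 148/146 100/95 89/83 85/79 96/82 110/87 117/88 118/90 117/87 116/88 115/82
150 188/191 189/192 187/191 189/192 188/191 188/191 188/190 187/190 189/191 187/190 189/192 189/191 184/186 149/148 105/96 96/88 97/87 107/90 118/93 123/96 121/95 117/90 118/91 122/93 119/89 120/88
170 189/192 189/191 189/193 190/193 190/192 190/192 189/192 191/192 191/193 187/188 164/164 117/110 103/94 104/92 114/96 125/101 123/100 126/101 123/96 125/97 123/95 123/93 124/95 125/93 123/92 121/89
190 191/194 192/194 192/194 190/194 192/194 191/193 191/193 173/174 116/111 96/88 96/82 108/85 119/92 118/87 116/85 115/82 116/83 116/82 114/79 114/76 113/76 115/77 109/71 111/72 109/70 112/71
210 194/197 194/197 193/197 193/198 178/181 94/91 64/56 76/52 103/66 109/69 109/70 109/70 106/63 106/64 105/65 107/61 104/60 98/65 138/104 185/146 197/157 198/159 197/156 198/157 197/154 196/154
225 195/198 185/186 143/131 69/58 58/42 84/49 101/61 104/61 105/65 102/62 103/60 104/61 104/60 105/59 108/61 106/5
[... 394 characters left out ...]
164 197/164 195/163 178/147 127/108 109/97 134/127 189/194 196/204 196/205 196/203 194/203 195/203
350 196/162 196/163 195/162 196/162 194/160 160/133 122/106 113/100 131/123 190/191 195/203 196/204 194/203 196/204 195/203
370 194/161 195/160 195/160 194/161 191/159 162/135 127/112 122/109 140/132 189/190 195/200 196/202 195/203 194/202 195/202
390 196/161 195/161 197/161 194/159 189/155 145/124 124/109 123/110 145/138 190/189 194/199 195/202 196/203 195/202 196/203
410 153/60 153/60 152/59 149/60 144/70 123/90 112/99 113/102 151/142 192/189 192/201 196/204 193/202 194/202 194/203
425 166/122 140/87 126/69 109/59 84/51 56/34 63/45 97/84 156/147 192/190 195/203 194/203 197/205 195/204 195/203
```

View pics/w14_c405_120.png

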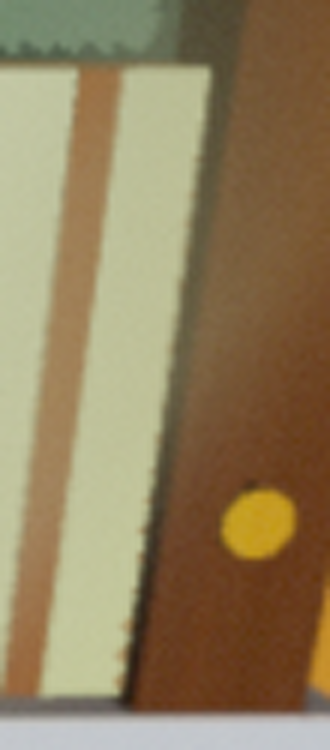

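```bash
python3 - <<'E'
from h import *
c=load("w14"); xh=np.array([.4499,-.8931]);yh=np.array([.8931,.4499])
W=lambda x,y,z: np.r_[x*xh+y*yh,z]
print("stop seam: v, expected strip px, px per mm")
for x in np.linspace(.238,.327,6):
    a=proj(c,W(x,.552,.028)); 
    # panel edge pixel at same row
    xs=np.linspace(.2,.36,400); L=np.array([proj(c,W(k,.552,.024)) for k in xs]); u=np.interp(a[1],L[:,1],L[:,0]); L2=np.array([proj(c,W(k,.551,.024)) for k in xs]); u2=np.interp(a[1],L2[:,1],L2[:,0])
    print(a.round(1),(a[0]-u).round(2),(u-u2).round(2))
print("fence")
for y in np.linspace(.442,.552,6):
    a=proj(c,W(.3275,y,.028)); ys=np.linspace(.4,.6,400); L=np.array([proj(c,W(.3275,k,.024)) for k in ys]); v=np.interp(a[0],L[:,0],L[:,1]); L=np.array([proj(c,W(.3265,k,.024)) for k in ys]); v2=np.interp(a[0],L[:,0],L[:,1]); print(a.round(1),(a[1]-v).round(2),(v-v2).round(2))
E
```

```text
stop seam: v, expected strip px, px per mm
[443.2 134.8] 2.84 1.22
[439.8 157.1] 2.79 1.19
[436.4 178.7] 2.74 1.17
[433.1 199.4] 2.69 1.15
[429.9 219.4] 2.64 1.13
[426.7 238.6] 2.59 1.11
fence
[300.  239.5] 1.96 1.06
[325.6 239.5] 1.95 1.06
[351.1 239.4] 1.95 1.06
[376.5 239.4] 1.95 1.05
[401.7 239.3] 1.94 1.05
[426.6 239.1] 1.93 1.05
```

The seams, compared with the projected seated geometry, show the panel about 0.7° off square. It touches at the inner end of the stop and the open end of the fence, with roughly 1 mm open at the other ends. I'll mend it with a fence push near the stop end, then press the stop again.

move_arm:
  commands:
    - [[0.354,0.61,-0.1],[0,0,-1],-1]
    - [[0.354,0.61,-0.1],[0,0,-1],-1]
    - [[0.354,0.61,-0.1],[0,0,-1],-1]
    - [[0.354,0.61,-0.1],[0,0,-1],-1]
    - [[0.354,0.61,-0.1],[0,0,-1],-1]

```text
clock: 19.4
tcp_pos: [0.562, 0.0536, 0.1321]
orientation: [-0.001, 0.786, 0.618, -0.001]
wrist_force: [0.0, -0.7, -1.1]
finger_gap: 0.0234
```

move_arm:
  commands:
    - [[0,0,0],[0,0,-1],-1]
    - [[0,0,0],[0,0,-1],-1]
    - [[0,0,0],[0,0,-1],-1]
    - [[0,0,0],[0,0,-1],-1]
    - [[0,0,0],[0,0,-1],-1]

```text
clock: 19.9
tcp_pos: [0.5615, 0.0527, 0.1321]
orientation: [-0.0, 0.95, 0.312, -0.001]
wrist_force: [0.1, -0.6, -1.5]
finger_gap: 0.0233
```

move_arm:
  commands:
    - [[0,0,0],[0,0,-1],-1]
    - [[0,0,0],[0,0,0],-1]
    - [[0,0,0],[0,0,0],-1]

```text
clock: 20.2
tcp_pos: [0.5617, 0.0526, 0.1327]
orientation: [-0.0, 0.968, 0.25, -0.001]
wrist_force: [0.7, -0.5, -1.4]
finger_gap: 0.0233
```

```bash
cat > st.py <<'E'
from h import *
import sys
if len(sys.argv)>1: grab("wrist",sys.argv[1])
s=env.get_state(); p=s["tcp_pos"];f=s["wrist_force"];q=s["orientation"]
print(s["clock"],p.round(4),"yaw",(np.degrees(2*np.arctan2(q[2],q[1]))-90).round(1),"jig",(p[0]*.4499-p[1]*.8931).round(4),(p[0]*.8931+p[1]*.4499).round(4),"F+x",(-f[0]*.45+f[1]*.893).round(1),"F+y",(-f[0]*.893-f[1]*.45).round(1))
E
python3 st.py w15
```

```text
20.25 [0.5618 0.0526 0.1328] yaw -61.1 jig 0.2058 0.5254 F+x 0.1 F+y 0.5
```

View pics/w15.png

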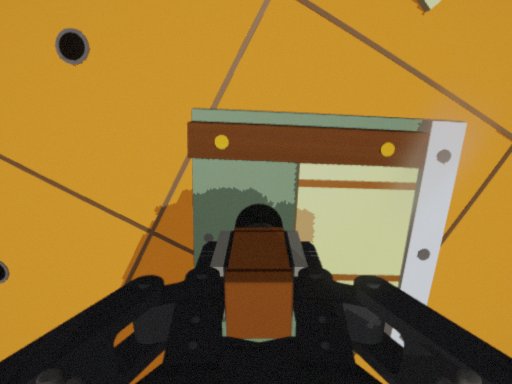

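move_arm:
  commands:
    - [[0,0,-0.5],[0,0,0],-1]
    - [[0,0,-0.5],[0,0,0],-1]
    - [[0,0,-0.45],[0,0,0],-1]
    - [[0,0,-0.08],[0,0,-0.2],-1]
    - [[0,0,0],[0,0,0],-1]

```text
clock: 20.75
tcp_pos: [0.5616, 0.0526, 0.0717]
orientation: [-0.0, 0.972, 0.235, -0.001]
wrist_force: [-0.2, -0.1, -1.5]
finger_gap: 0.0232
```

```bash
python3 st.py w16
```

```text
20.8 [0.5624 0.0525 0.0726] yaw -62.8 jig 0.2061 0.5259 F+x 0.8 F+y -0.2
```

View pics/w16.png

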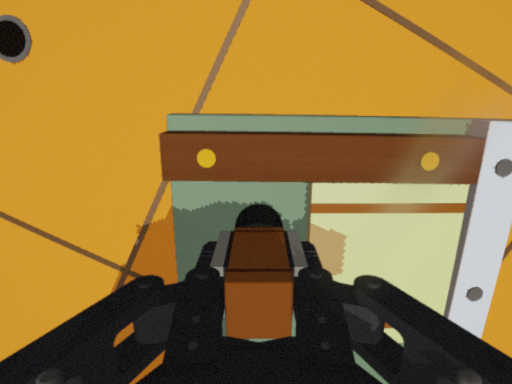

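move_arm:
  commands:
    - [[0,0,-0.07],[0,0,0],-1]
    - [[0.025,-0.05,0],[0,0,0],-1]
    - [[0.025,-0.05,0],[0,0,0],-1]
    - [[0.025,-0.05,0],[0,0,0],-1]
    - [[0.025,-0.05,0],[0,0,0],-1]

```text
clock: 21.3
tcp_pos: [0.5665, 0.0443, 0.0698]
orientation: [0.0, 0.972, 0.235, 0.0]
wrist_force: [-0.1, 0.3, -1.2]
finger_gap: 0.0234
```

move_arm:
  commands:
    - [[0.02,-0.04,0],[0,0,0],-1]
    - [[0.01,-0.02,0],[0,0,0],-1]
    - [[0.01,-0.02,0],[0,0,0],-1]
    - [[0,0,0],[0,0,0],-1]

```text
clock: 21.7
tcp_pos: [0.5679, 0.0413, 0.0695]
orientation: [0.0, 0.972, 0.235, 0.0]
wrist_force: [-0.5, -0.4, -1.3]
finger_gap: 0.0235
```

```bash
python3 st.py
```

```text
21.7 [0.5679 0.0413 0.0695] yaw -62.9 jig 0.2186 0.5257 F+x -0.1 F+y 0.6
```

move_arm:
  commands:
    - [[0.01,-0.02,0],[0,0,0],-1]
    - [[0.01,-0.02,0],[0,0,0],-1]
    - [[0.01,-0.02,0],[0,0,0],-1]
    - [[0,0,0],[0,0,0],-1]

```text
clock: 22.1
tcp_pos: [0.5691, 0.0388, 0.0695]
orientation: [0.0, 0.972, 0.235, 0.0]
wrist_force: [0.1, -0.7, -1.8]
finger_gap: 0.0232
```

move_arm:
  commands:
    - [[0.01,-0.02,0],[0,0,0],-1]
    - [[0.005,-0.01,0],[0,0,0],-1]
    - [[0,0,0],[0,0,0],-1]

```text
clock: 22.4
tcp_pos: [0.5696, 0.0378, 0.0695]
orientation: [-0.0, 0.972, 0.235, -0.0]
wrist_force: [0.4, 1.2, -0.7]
finger_gap: 0.0233
```

move_arm:
  commands:
    - [[0.005,-0.01,0],[0,0,0],-1]
    - [[0.005,-0.01,0],[0,0,0],-1]
    - [[0,0,0],[0,0,0],-1]

```text
clock: 22.7
tcp_pos: [0.57, 0.037, 0.0695]
orientation: [-0.0, 0.972, 0.235, 0.0]
wrist_force: [-0.1, 0.5, -1.2]
finger_gap: 0.0235
```

```bash
python3 st.py
```

```text
22.7 [0.57   0.037  0.0695] yaw -62.9 jig 0.2234 0.5257 F+x 0.5 F+y -0.2
```

move_arm:
  commands:
    - [[0.005,-0.01,0],[0,0,0],-1]
    - [[0.005,-0.01,0],[0,0,0],-1]
    - [[0,0,0],[0,0,0],-1]

```text
clock: 23.0
tcp_pos: [0.5701, 0.0368, 0.0695]
orientation: [-0.001, 0.972, 0.235, -0.0]
wrist_force: [-0.7, 5.0, 1.1]
finger_gap: 0.0238
```

move_arm:
  commands:
    - [[0.005,-0.01,0],[0,0,0],-1]
    - [[0.005,-0.01,0],[0,0,0],-1]
    - [[0,0,0],[0,0,0],-1]

```text
clock: 23.3
tcp_pos: [0.5702, 0.0366, 0.0695]
orientation: [-0.001, 0.972, 0.235, -0.0]
wrist_force: [-1.9, 6.4, 1.7]
finger_gap: 0.0237
```

move_arm:
  commands:
    - [[0.005,-0.01,0],[0,0,0],-1]
    - [[0.005,-0.01,0],[0,0,0],-1]
    - [[0,0,0],[0,0,0],-1]

```text
clock: 23.6
tcp_pos: [0.5702, 0.0365, 0.0695]
orientation: [-0.002, 0.972, 0.235, -0.0]
wrist_force: [-3.0, 8.7, 2.0]
finger_gap: 0.0235
```

```bash
python3 st.py
```

```text
23.6 [0.5702 0.0365 0.0695] yaw -62.8 jig 0.2239 0.5257 F+x 9.1 F+y -1.3
```

move_arm:
  commands:
    - [[0,0,0],[0,0,0],-1]
    - [[0,0,0],[0,0,0],-1]
    - [[0,0,0],[0,0,0],-1]
    - [[0,0,0],[0,0,0],-1]
    - [[0,0,0],[0,0,0],-1]

```text
clock: 24.1
tcp_pos: [0.5702, 0.0365, 0.0695]
orientation: [-0.002, 0.972, 0.235, -0.0]
wrist_force: [-1.8, 8.4, 2.1]
finger_gap: 0.0235
```

move_arm:
  commands:
    - [[-0.1,0.2,0],[0,0,0],-1]
    - [[-0.15,0.3,0],[0,0,0],-1]
    - [[0,0,0.7],[0,0,0],-1]
    - [[0,0,0.7],[0,0,0],-1]
    - [[0,0,0.5],[0,0,1],-1]

```text
clock: 24.6
tcp_pos: [0.5614, 0.0548, 0.1472]
orientation: [0.001, 0.953, 0.303, 0.001]
wrist_force: [0.9, -0.3, -2.0]
finger_gap: 0.0235
```

```bash
python3 st.py
```

```text
24.6 [0.5614 0.0548 0.1472] yaw -54.7 jig 0.2037 0.526 F+x -0.7 F+y -0.7
```

move_arm:
  commands:
    - [[-0.35,-0.56,0],[0,0,1],-1]
    - [[-0.35,-0.56,0],[0,0,1],-1]
    - [[-0.35,-0.56,0],[0,0,1],-1]
    - [[-0.35,-0.56,0],[0,0,1],-1]
    - [[-0.35,-0.56,0],[0,0,1],-1]

```text
clock: 25.1
tcp_pos: [0.4904, -0.0581, 0.1456]
orientation: [0.001, 0.791, 0.612, -0.0]
wrist_force: [0.4, -0.4, 0.3]
finger_gap: 0.0231
```

move_arm:
  commands:
    - [[0,0,0],[0,0,1],-1]
    - [[0,0,0],[0,0,1],-1]
    - [[0,0,0],[0,0,1],-1]
    - [[0,0,0],[0,0,1],-1]
    - [[0,0,0],[0,0,1],-1]

```text
clock: 25.6
tcp_pos: [0.4909, -0.0575, 0.1455]
orientation: [0.0, 0.534, 0.845, -0.001]
wrist_force: [1.3, -0.5, -0.7]
finger_gap: 0.0236
```

move_arm:
  commands:
    - [[0,0,0],[0,0,0],-1]
    - [[0,0,0],[0,0,0],-1]
    - [[0,0,0],[0,0,0],-1]

```text
clock: 25.9
tcp_pos: [0.4911, -0.0574, 0.1455]
orientation: [0.0, 0.537, 0.843, -0.0]
wrist_force: [-0.3, 0.0, -0.6]
finger_gap: 0.0233
```

```bash
python3 st.py w17; cat > seam.py <<'E'
from h import *
import sys
fn=sys.argv[1]; c=load(fn); im=cv2.GaussianBlur(c["frame"],(1,1),0).astype(float)
th=float(sys.argv[2]) if len(sys.argv)>2 else -63.26
t=np.radians(th); xh=np.array([np.cos(t),np.sin(t)]);yh=np.array([-xh[1],xh[0]])
xf=.3275; ys=.552
W=lambda x,y,z: np.r_[x*xh+y*yh,z]
def prof(f,lo,hi,ch):
    k=np.arange(lo,hi,.1e-3); P=np.array([proj(c,f(q)) for q in k]).astype(np.float32)
    v=cv2.remap(im[:,:,ch].astype(np.float32),P[None,:,0],P[None,:,1],cv2.INTER_LINEAR)[0]; return k,v
def cross(k,v,l,down):
    for i in range(1,len(v)):
        if down and v[i-1]>=l>v[i] or (not down and v[i-1]<=l<v[i]): return k[i]*1000
    return np.nan
print("stop seam (profile at z=.024 along +y; panel edge, excess mm to predicted)")
for x in np.linspace(.243,.322,9):
    k,v=prof(lambda q:W(x,q,.024),.546,.560,1); e=cross(k,v,140,True); i=int((e/1000-k[0])/1e-4) if e==e else 0
    # expected stop top edge in z=.024 plane
    print(round(x,3),"panel edge y",e," vals",v[::10].round())
print("fence seam")
for y in np.linspace(.447,.545,9):
    k,v=prof(lambda q:W(q,y,.024),.322,.336,0); e=cross(k,v,155,True); 
    j=np.argmax(k*1000>e) if e==e else 0; e2=cross(k[j+8:],v[j+8:],155,False); print(round(y,3),e,e2,None if e2!=e2 else round(e2-e,2))
M=c["camera_from_world"];o=-M[:3,:3].T@M[:3,3]; print("expected strip fence",4*(xf-o[:2]@xh)/(o[2]-.028),"stop",4*(ys-o[:2]@yh)/(o[2]-.028))
E
python3 seam.py w14; python3 seam.py w17; python3 -c "
from h import *
crop('w17',270,90,470,250,4)"
```

```text
25.95 [ 0.4912 -0.0574  0.1455] yaw 25.0 jig 0.2723 0.4129 F+x 0.1 F+y -0.8
stop seam (profile at z=.024 along +y; panel edge, excess mm to predicted)
0.243 panel edge y 551.1999999999995  vals [189. 189. 189. 189. 185. 152.  98.  83.  82.  89.  89.  88.  90.  87.
  85.]
0.253 panel edge y 551.1999999999995  vals [192. 191. 191. 190. 183. 150. 105.  89.  88.  92.  96.  94.  92.  93.
  92.]
0.263 panel edge y 551.5999999999995  vals [192. 192. 191. 191. 189. 165. 110.  92.  91.  97. 100.  97.  96.  96.
  95.]
0.273 panel edge y 551.4999999999994  vals [192. 192. 192. 192. 189. 166. 112.  96.  97. 100. 100. 100.  96.  95.
  94.]
0.282 panel edge y 551.4999999999994  vals [193. 193. 193. 192. 192. 169. 112.  91.  89.  92.  92.  88.  85.  84.
  82.]
0.292 panel edge y 551.7999999999994  vals [195. 196. 195. 196. 193. 174. 118.  74.  69.  81.  78.  76.  71.  73.
  71.]
0.302 panel edge y 551.7999999999994  vals [199. 198. 197. 197. 197. 187. 111.  59.  53.  67.  69.  70.  66.  64.
  65.]
0.312 panel edge y 551.5999999999995  vals [198. 199. 199. 198. 197. 185. 101.  45.  47.  59.  64.  62
[... 1550 characters left out ...]
60.]
0.312 panel edge y 550.9999999999995  vals [200. 200. 201. 200. 191. 133.  51.  31.  45.  58.  62.  58.  61.  61.
  61.]
0.322 panel edge y 550.7999999999995  vals [200. 201. 200. 200. 193. 123.  36.  24.  40.  57.  60.  60.  58.  60.
  61.]
fence seam
0.447 nan nan None
0.459 324.7999999999997 nan None
0.472 327.4999999999994 329.2999999999992 1.8
0.484 327.69999999999936 329.2999999999992 1.6
0.496 327.89999999999935 329.59999999999917 1.7
0.508 327.7999999999994 329.2999999999992 1.5
0.521 327.7999999999994 329.2999999999992 1.5
0.533 327.3999999999994 329.59999999999917 2.2
0.545 327.9999999999994 329.69999999999914 1.7
expected strip fence 2.0816573358855166 stop 2.2723947798119335
```

View pics/w17_c270_90.png

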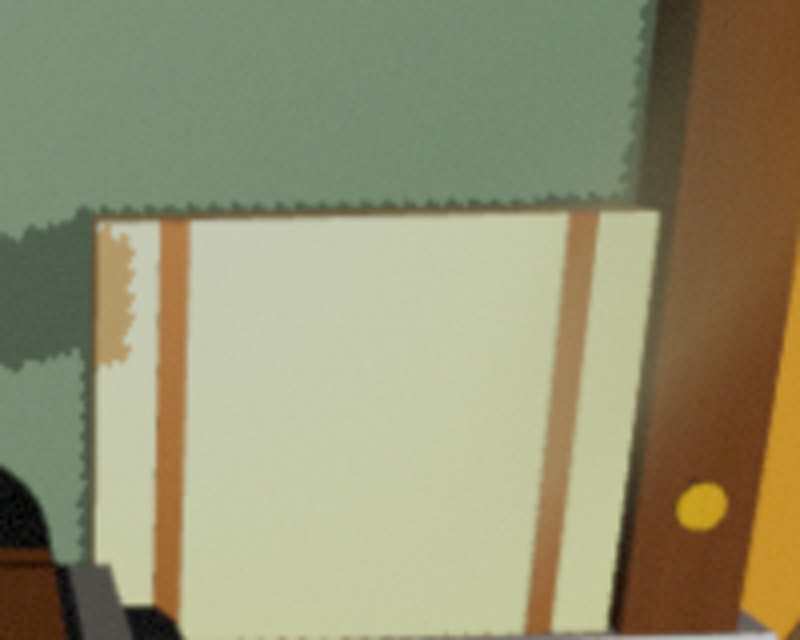

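The fence seam is now flush: the strip is 1.6 mm against 2.1 expected, and it was 3.0 before. The stop seam is about 1 mm open at the fence end. I'll press the stop again with the push leaning slightly toward the fence so it stays seated there.

move_arm:
  commands:
    - [[0.13,-0.27,0],[0,0,0.2],-1]
    - [[0,0,-0.6],[0,0,0],-1]
    - [[0,0,-0.6],[0,0,0],-1]
    - [[0,0,-0.55],[0,0,0],-1]
    - [[0,0,-0.1],[0,0,0],-1]

```text
clock: 26.45
tcp_pos: [0.4944, -0.0677, 0.0692]
orientation: [-0.002, 0.525, 0.851, -0.001]
wrist_force: [-1.6, 0.2, -1.2]
finger_gap: 0.0235
```

move_arm:
  commands:
    - [[0,0,0],[0,0,0],-1]
    - [[0,0,0],[0,0,0],-1]

```text
clock: 26.65
tcp_pos: [0.4972, -0.0685, 0.0725]
orientation: [0.001, 0.525, 0.851, 0.0]
wrist_force: [0.5, 0.2, -0.5]
finger_gap: 0.0233
```

```bash
python3 st.py
```

```text
26.65 [ 0.4972 -0.0685  0.0725] yaw 26.7 jig 0.2848 0.4132 F+x -0.0 F+y -0.5
```

move_arm:
  commands:
    - [[0,0,-0.07],[0,0,0],-1]
    - [[0.06,0.03,0],[0,0,0],-1]
    - [[0.06,0.03,0],[0,0,0],-1]
    - [[0.06,0.03,0],[0,0,0],-1]
    - [[0.05,0.025,0],[0,0,0],-1]

```text
clock: 27.15
tcp_pos: [0.5061, -0.0636, 0.0689]
orientation: [0.0, 0.524, 0.851, 0.0]
wrist_force: [-0.2, 0.6, -1.0]
finger_gap: 0.0235
```

move_arm:
  commands:
    - [[0.02,0.01,0],[0,0,0],-1]
    - [[0.01,0.004,0],[0,0,0],-1]
    - [[0,0,0],[0,0,0],-1]

```text
clock: 27.45
tcp_pos: [0.5068, -0.0631, 0.0687]
orientation: [-0.0, 0.524, 0.851, -0.0]
wrist_force: [-0.3, -0.6, -0.7]
finger_gap: 0.0233
```

```bash
python3 st.py
```

```text
27.45 [ 0.5068 -0.0631  0.0687] yaw 26.7 jig 0.2843 0.4243 F+x -0.4 F+y 0.5
```

move_arm:
  commands:
    - [[0.02,0.006,0.015],[0,0,0],-1]
    - [[0.02,0.006,0],[0,0,0],-1]
    - [[0,0,0],[0,0,0],-1]

```text
clock: 27.75
tcp_pos: [0.5086, -0.0627, 0.0694]
orientation: [0.0, 0.524, 0.851, 0.0]
wrist_force: [0.6, 0.0, -1.5]
finger_gap: 0.0232
```

move_arm:
  commands:
    - [[0.02,0.006,0],[0,0,0],-1]
    - [[0.01,0.003,0],[0,0,0],-1]
    - [[0,0,0],[0,0,0],-1]

```text
clock: 28.05
tcp_pos: [0.5096, -0.0623, 0.0693]
orientation: [0.0, 0.524, 0.851, 0.0]
wrist_force: [-0.2, 0.2, -1.3]
finger_gap: 0.0233
```

```bash
python3 st.py
```

```text
28.05 [ 0.5096 -0.0623  0.0693] yaw 26.7 jig 0.2849 0.4271 F+x 0.3 F+y 0.1
```

move_arm:
  commands:
    - [[0.01,0.003,0],[0,0,0],-1]
    - [[0.01,0.003,0],[0,0,0],-1]
    - [[0,0,0],[0,0,0],-1]

```text
clock: 28.35
tcp_pos: [0.5102, -0.062, 0.0692]
orientation: [-0.0, 0.525, 0.851, -0.0]
wrist_force: [-1.4, -0.7, 0.0]
finger_gap: 0.0234
```

move_arm:
  commands:
    - [[0.01,0.003,0],[0,0,0],-1]
    - [[0.01,0.003,0],[0,0,0],-1]
    - [[0,0,0],[0,0,0],-1]

```text
clock: 28.65
tcp_pos: [0.5107, -0.0618, 0.0692]
orientation: [-0.0, 0.525, 0.851, -0.0]
wrist_force: [-2.7, -0.7, 0.7]
finger_gap: 0.023
```

```bash
python3 st.py
```

```text
28.65 [ 0.5107 -0.0618  0.0692] yaw 26.7 jig 0.2849 0.4283 F+x 0.6 F+y 2.7
```

move_arm:
  commands:
    - [[0.01,0.003,0],[0,0,0],-1]
    - [[0.01,0.003,0],[0,0,0],-1]
    - [[0,0,0],[0,0,0],-1]

```text
clock: 28.95
tcp_pos: [0.5109, -0.0617, 0.0691]
orientation: [-0.001, 0.525, 0.851, -0.001]
wrist_force: [-5.9, -1.8, 1.8]
finger_gap: 0.0232
```

```bash
python3 st.py
```

```text
28.95 [ 0.5109 -0.0617  0.0691] yaw 26.7 jig 0.285 0.4285 F+x 1.0 F+y 6.1
```

move_arm:
  commands:
    - [[0.01,0.003,0],[0,0,0],-1]
    - [[0,0,0],[0,0,0],-1]
    - [[0,0,0],[0,0,0],-1]

```text
clock: 29.25
tcp_pos: [0.5109, -0.0617, 0.069]
orientation: [-0.001, 0.525, 0.851, -0.001]
wrist_force: [-5.4, -2.1, 1.9]
finger_gap: 0.0235
```

```bash
python3 st.py w18; python3 -c "
from h import *
crop('w18',200,0,512,300,2.4)"
```

```text
29.3 [ 0.5109 -0.0617  0.069 ] yaw 26.7 jig 0.285 0.4286 F+x -0.2 F+y 5.9
```

View pics/w18_c200_0.png

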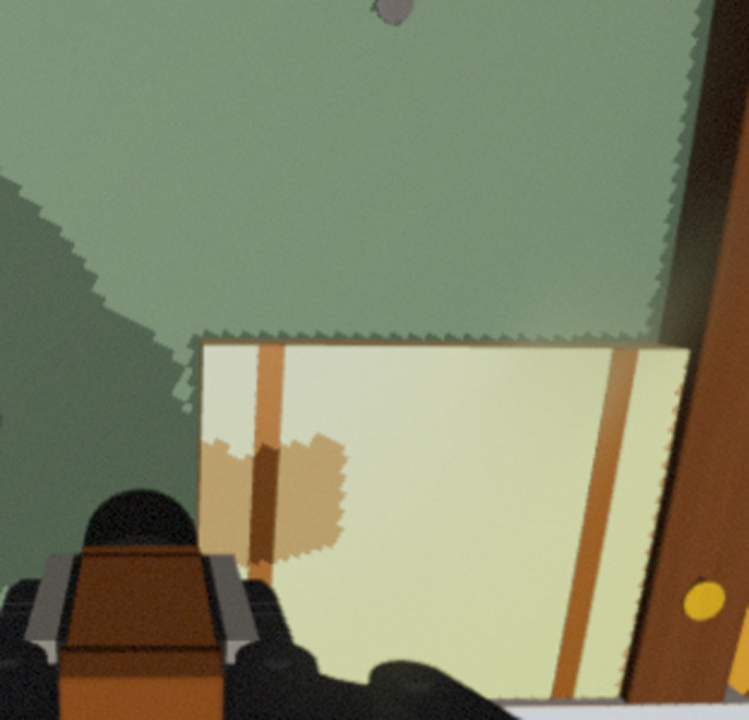

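move_arm:
  commands:
    - [[0.012,0.002,0],[0,0,0],-1]
    - [[0,0,0],[0,0,0],-1]
    - [[0,0,0],[0,0,0],-1]

```text
clock: 29.6
tcp_pos: [0.511, -0.0617, 0.0689]
orientation: [-0.001, 0.525, 0.851, -0.001]
wrist_force: [-6.6, -3.1, 2.5]
finger_gap: 0.0236
```

```bash
python3 st.py
```

```text
29.6 [ 0.511  -0.0617  0.0689] yaw 26.7 jig 0.285 0.4286 F+x 0.2 F+y 7.3
```

move_arm:
  commands:
    - [[0.004,0.001,0],[0,0,0],-1]
    - [[0,0,0],[0,0,0],-1]
    - [[0,0,0],[0,0,0],-1]
    - [[0,0,0],[0,0,0],-1]
    - [[0,0,0],[0,0,0],-1]

```text
clock: 30.1
tcp_pos: [0.511, -0.0617, 0.0689]
orientation: [-0.001, 0.525, 0.851, -0.002]
wrist_force: [-7.7, -2.9, 3.2]
finger_gap: 0.0235
```

move_arm:
  commands:
    - [[0,0,0],[0,0,0],-1]
    - [[0,0,0],[0,0,0],-1]
    - [[0,0,0],[0,0,0],-1]
    - [[0,0,0],[0,0,0],-1]
    - [[0,0,0],[0,0,0],-1]

```text
clock: 30.6
tcp_pos: [0.511, -0.0617, 0.069]
orientation: [-0.001, 0.525, 0.851, -0.002]
wrist_force: [-7.5, -3.3, 3.2]
finger_gap: 0.023
```

```bash
python3 st.py
```

```text
30.6 [ 0.511  -0.0617  0.069 ] yaw 26.7 jig 0.285 0.4286 F+x 0.5 F+y 8.2
```

Held at 8.2 N. I'll back straight off, lift and check the seams.

move_arm:
  commands:
    - [[-0.2,-0.1,0],[0,0,0],-1]
    - [[-0.3,-0.15,0],[0,0,0],-1]
    - [[0,0,0.7],[0,0,0],-1]
    - [[0,0,0.7],[0,0,0],-1]
    - [[0,0,0.7],[0,0,0],-1]

```text
clock: 31.1
tcp_pos: [0.4927, -0.0716, 0.1543]
orientation: [0.0, 0.525, 0.851, 0.0]
wrist_force: [1.0, -0.3, -1.1]
finger_gap: 0.0237
```

move_arm:
  commands:
    - [[-0.1,0.2,0],[0,0,0],-1]
    - [[-0.1,0.2,0],[0,0,0],-1]
    - [[0,0,0],[0,0,0],-1]
    - [[0,0,0],[0,0,0],-1]
    - [[0,0,0],[0,0,0],-1]

```text
clock: 31.6
tcp_pos: [0.4845, -0.0552, 0.1524]
orientation: [-0.001, 0.524, 0.851, -0.0]
wrist_force: [-1.1, -0.0, -1.0]
finger_gap: 0.0234
```

```bash
python3 st.py w19; python3 seam.py w19 | grep -v "^  "; python3 -c "
from h import *
crop('w19',280,90,480,250,4)"
```

```text
31.65 [ 0.4847 -0.0553  0.1525] yaw 26.7 jig 0.2674 0.408 F+x 0.3 F+y 0.3
stop seam (profile at z=.024 along +y; panel edge, excess mm to predicted)
0.243 panel edge y 552.2999999999994  vals [191. 190. 190. 190. 190. 185. 151.  98.  86.  89.  90.  89.  90.  87.
0.253 panel edge y 551.9999999999994  vals [193. 192. 191. 191. 188. 174. 139.  94.  92.  94.  95.  95.  95.  92.
0.263 panel edge y 552.1999999999994  vals [194. 194. 192. 193. 192. 185. 147. 100.  92.  94.  92.  93.  84.  87.
0.273 panel edge y 551.9999999999994  vals [195. 194. 195. 195. 195. 182. 135.  88.  78.  82.  83.  81.  79.  76.
0.282 panel edge y 551.6999999999994  vals [197. 197. 197. 196. 196. 176. 117.  71.  65.  71.  73.  72.  70.  69.
0.292 panel edge y 551.8999999999994  vals [199. 198. 199. 199. 199. 190. 121.  53.  54.  62.  65.  64.  64.  64.
0.302 panel edge y 551.9999999999994  vals [200. 200. 199. 200. 200. 193. 138.  59.  45.  57.  59.  59.  61.  62.
0.312 panel edge y 551.8999999999994  vals [201. 200. 200. 200. 200. 187. 129.  51.  39.  54.  59.  59.  60.  60.
0.322 panel edge y 551.6999999999994  vals [201. 201. 201. 201. 198. 183. 109.  37.  38.  54.  58.  58.  60.  58.
fence seam
0.447 nan nan None
0.459 325.4999999999996 nan None
0.472 327.4999999999994 329.3999999999992 1.9
0.484 327.69999999999936 329.2999999999992 1.6
0.496 327.7999999999994 329.2999999999992 1.5
0.508 327.7999999999994 329.2999999999992 1.5
0.521 327.7999999999994 329.2999999999992 1.5
0.533 327.89999999999935 329.4999999999992 1.6
0.545 327.9999999999994 329.69999999999914 1.7
expected strip fence 2.1005294206399054 stop 2.3199782939538265
```

View pics/w19_c280_90.png

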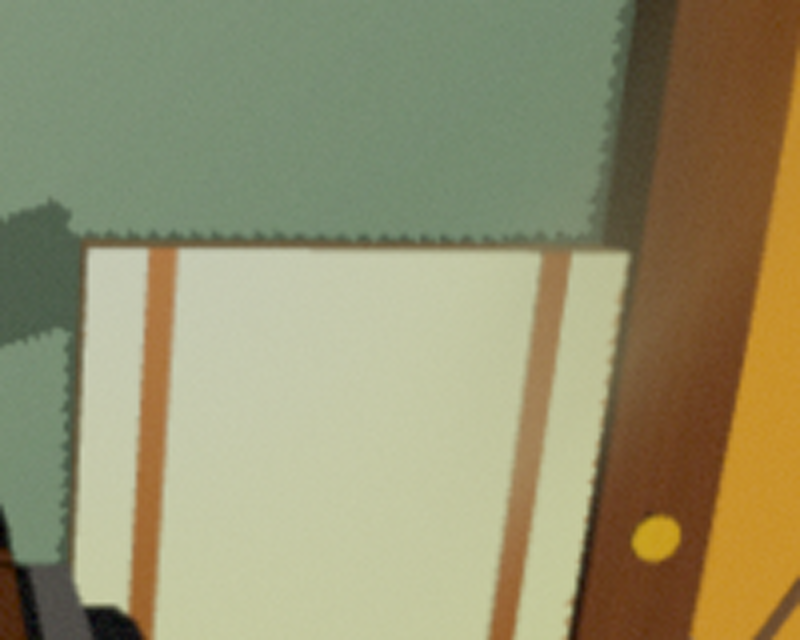

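Both seams are now closed: the fence strip is an even 1.5–1.9 mm and the stop edge an even 551.7–552.3 mm. Carrying the dog back to its original clear spot.

move_arm:
  commands:
    - [[-0.1,-0.92,0],[0,0,0],-1]
    - [[-0.1,-0.92,0],[0,0,0],-1]
    - [[-0.1,-0.92,0],[0,0,0],-1]
    - [[-0.1,-0.92,0],[0,0,0],-1]
    - [[-0.1,-0.92,0],[0,0,0],-1]

```text
clock: 32.15
tcp_pos: [0.4647, -0.2409, 0.1528]
orientation: [-0.0, 0.525, 0.851, 0.0]
wrist_force: [0.9, -0.7, -1.1]
finger_gap: 0.0237
```

move_arm:
  commands:
    - [[-0.1,-0.8,0],[0,0,0],-1]
    - [[0,-0.1,-0.4],[0,0,0],-1]
    - [[0,0,-0.7],[0,0,0],-1]
    - [[0,0,-0.6],[0,0,0],-1]
    - [[0,0,-0.4],[0,0,0],-1]

```text
clock: 32.65
tcp_pos: [0.46, -0.275, 0.067]
orientation: [-0.001, 0.525, 0.851, 0.0]
wrist_force: [0.0, 0.4, -1.9]
finger_gap: 0.0236
```

move_arm:
  commands:
    - [[0,0,0],[0,0,0],-1]
    - [[0,0,0],[0,0,0],-1]
    - [[0,0,0],[0,0,0],-1]

```text
clock: 32.95
tcp_pos: [0.4618, -0.2759, 0.0703]
orientation: [0.001, 0.524, 0.851, -0.0]
wrist_force: [0.2, -0.0, -1.5]
finger_gap: 0.0233
```

```bash
python3 st.py w20; python3 - <<'E'
from h import *
grab("scene","s20"); crop("s20",80,120,300,290,3.5)
E
```

```text
33.0 [ 0.4619 -0.276   0.0705] yaw 26.7 jig 0.4543 0.2883 F+x -0.8 F+y -0.1
```

View pics/s20_c80_120.png

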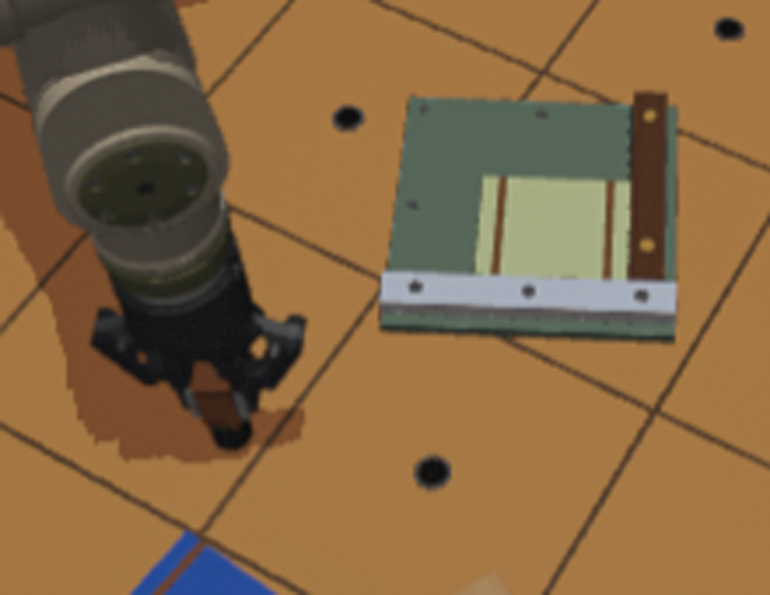

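The panel sits in the corner, and the dog is upright in the jaws over clear bench. Lowering.

move_arm:
  commands:
    - [[0,0,-0.2],[0,0,0],-1]
    - [[0,0,-0.17],[0,0,0],-1]
    - [[0,0,0],[0,0,0],-1]
    - [[0,0,0],[0,0,0],-1]

```text
clock: 33.45
tcp_pos: [0.4607, -0.275, 0.0541]
orientation: [-0.0, 0.524, 0.851, 0.0]
wrist_force: [0.1, 0.6, -1.1]
finger_gap: 0.0235
```

move_arm:
  commands:
    - [[0,0,-0.03],[0,0,0],-1]
    - [[0,0,0],[0,0,0],-1]
    - [[0,0,0],[0,0,0],-1]

```text
clock: 33.75
tcp_pos: [0.4611, -0.2754, 0.0534]
orientation: [0.0, 0.524, 0.851, 0.0]
wrist_force: [0.1, -0.1, -0.7]
finger_gap: 0.0231
```

move_arm:
  commands:
    - [[0,0,-0.025],[0,0,0],-1]
    - [[0,0,0],[0,0,0],-1]
    - [[0,0,0],[0,0,0],-1]

```text
clock: 34.05
tcp_pos: [0.461, -0.2753, 0.0523]
orientation: [0.0, 0.524, 0.851, 0.0]
wrist_force: [0.1, -0.5, -1.1]
finger_gap: 0.0233
```

move_arm:
  commands:
    - [[0,0,-0.015],[0,0,0],-1]
    - [[0,0,0],[0,0,0],-1]
    - [[0,0,0],[0,0,0],-1]

```text
clock: 34.35
tcp_pos: [0.4611, -0.2754, 0.0519]
orientation: [0.0, 0.524, 0.851, 0.0]
wrist_force: [-1.3, 0.6, 1.4]
finger_gap: 0.0234
```

Touched down: Fz flipped from -1.1 to +1.4. Releasing.

move_arm:
  commands:
    - [[0,0,-0.005],[0,0,0],-1]
    - [[0,0,0],[0,0,0],-0.3]
    - [[0,0,0],[0,0,0],0.2]
    - [[0,0,0],[0,0,0],1]
    - [[0,0,0],[0,0,0],1]
  newtons: 20

```text
clock: 34.85
tcp_pos: [0.461, -0.2753, 0.0514]
orientation: [-0.0, 0.525, 0.851, 0.0]
wrist_force: [0.8, -0.3, -0.7]
finger_gap: 0.0719
```

move_arm:
  commands:
    - [[0,0,0],[0,0,0],1]
    - [[0,0,0],[0,0,0],1]
    - [[0,0,0],[0,0,0],1]
    - [[0,0,0],[0,0,0],1]
    - [[0,0,0],[0,0,0],1]

```text
clock: 35.35
tcp_pos: [0.461, -0.2753, 0.0515]
orientation: [0.0, 0.524, 0.851, 0.0]
wrist_force: [0.2, -0.4, -0.3]
finger_gap: 0.0853
```

move_arm:
  commands:
    - [[0,0,0.3],[0,0,0],1]
    - [[0,0,0.6],[0,0,0],1]
    - [[0,0,0.8],[0,0,0],1]
    - [[0,0,0.8],[0,0,0],1]
    - [[0,0,0.8],[0,0,0],1]

```text
clock: 35.85
tcp_pos: [0.461, -0.2752, 0.1857]
orientation: [0.0, 0.524, 0.851, -0.0]
wrist_force: [1.1, -0.3, -0.3]
finger_gap: 0.0856
```

move_arm:
  commands:
    - [[-0.5,-0.8,0.3],[0,0,0],1]
    - [[-0.5,-0.8,0],[0,0,0],1]
    - [[-0.5,-0.8,0],[0,0,0],1]
    - [[0,0,0],[0,0,0],1]
    - [[0,0,0],[0,0,0],1]

```text
clock: 36.35
tcp_pos: [0.4006, -0.3718, 0.1962]
orientation: [0.0, 0.525, 0.851, 0.0]
wrist_force: [0.1, 0.9, -0.3]
finger_gap: 0.0853
```

```bash
python3 st.py w21; python3 - <<'E'
from h import *
grab("scene","s21"); grab("top","t21"); crop("s21",100,130,300,260,4); crop("t21",190,160,360,280,4.5)
E
```

```text
36.4 [ 0.401 -0.371  0.196] yaw 26.7 jig 0.5118 0.1912 F+x 0.4 F+y -0.8
```

View pics/s21_c100_130.png

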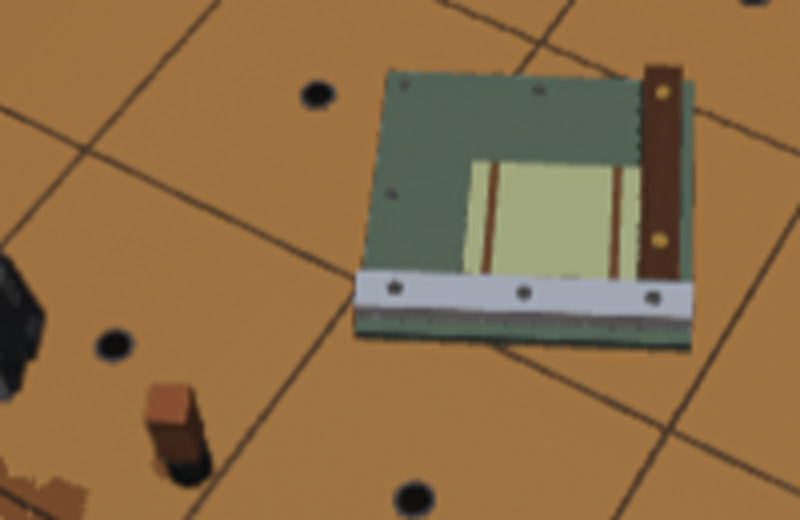

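View pics/t21_c190_160.png

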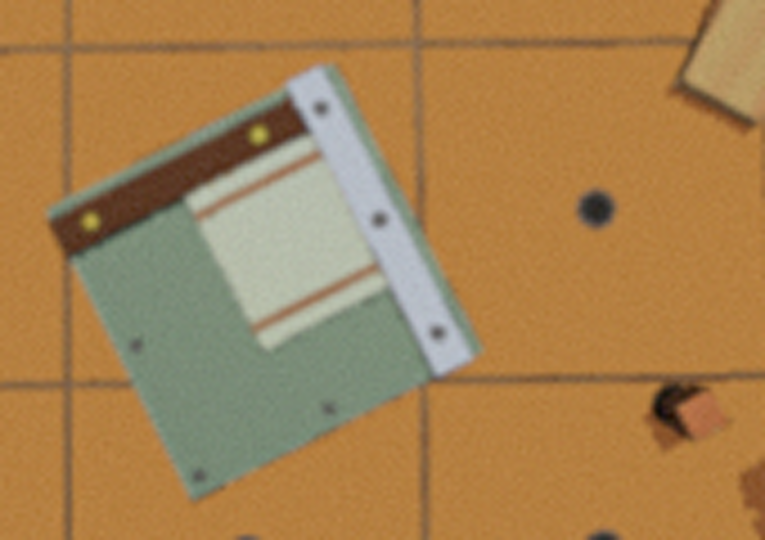

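View pics/s21.png

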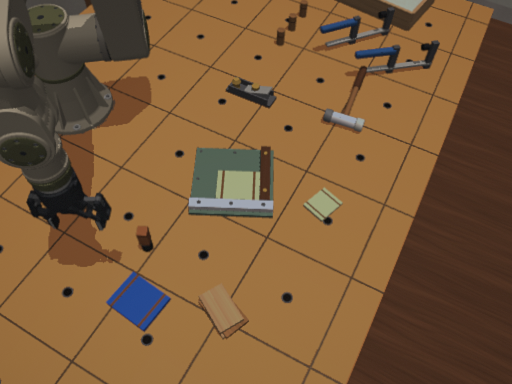

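The panel sits in the corner, flush to the fence (scene crop 465-640, 160-278) and the stop. The dog stands upright at scene (143,238), the bystanders are where they were, and the arm is clear. Handing in.

```bash
python3 - <<'E'
from h import *
print(job.hand_in())
E
```

```text
the job is handed in; nothing more can be done
None
```

The panel is seated in the jig's corner against both the fence and the stop. The dog is standing upright on the bench near where it started, clear of the jig. I handed in at about 36 s of the 72 s.

- **First fence press:** I gripped the dog at 60 N and pushed the panel square against the aluminium fence. I held it there at about 7.8 N for a second.
- **First stop press:** I slid the panel to the dark stop and held about 7–8.5 N. The seam check afterwards failed: the panel was about 0.7° askew and roughly 1 mm open at two ends.
- **Correction:** I pressed it to the fence again near the stop end at about 9 N. Then I pressed it to the stop again at 8.2 N, leaning slightly toward the fence. The highest push I read was about 9 N, well under the 18 N limit.
- **Last checks:** The visible strip at the fence was an even 1.5–1.9 mm, against 2.1 mm predicted for contact. The panel's stop edge read 551.7–552.3 mm, against 552 mm estimated. These readings are good to about 0.5 mm, so they agree with contact at both. In the final pictures the plane, mallet, offcuts and other panels look unmoved.

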